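Lock the levelling screw and load the weighing base for calibration

ROBOT

A 7-joint arm with a two-finger parallel gripper is mounted at the origin on the work surface. World frame = base frame: x ahead of the robot, y to its left, z up, the work surface at z = 0. Lengths are in m, angles in rad, forces in N, time in s.
With the tool pointing down it reaches from about 0.4 to 0.85 m from the base axis. Payload 4.5 kg.
Tool frame: the origin (TCP) lies on the front face of the gripper's body, between the roots of the fingers; the fingertips stand 64 mm ahead of it and the grasp point (between the pads) lies 45 mm ahead of it (ctrl.pinch_z is the z of the grasp point in the tool frame, in m); z points along the fingers, y is the line along which they close (so a half turn about z gives the same grasp; the last joint's range is limited). The gripper opens to 88 mm and grips with 3 to 60 N. Pads are 18 mm wide; open, the fingers measure 123 mm over their backs; the gripper's body (75 mm by 187 mm) begins 45 mm behind the grasp point.
Start: joints at [-1.293, 0.689, -0.195, 1.565, 0.157, 0.902, -0.215], TCP at [0.151, 0.607, 0.303] pointing down, gripper open.
Joint ranges: [-3.01, 3.01], [-0.46, 2.08], [-1.47, 1.51], [0.13, 2.56], [-1, 4.14], [0.04, 2.09], [-2.66, 2.66]. Speed limits (rad/s): [2.57, 2.57, 3.14, 3.14, 3.14, 3.14, 3.14].

INTERFACE

Orientations are given as a unit quaternion [x, y, z, w].
In Python, from rig import ctrl gives the robot as it stands.
- The arm moves only by the tool move_arm, never from a script. Its arguments are lists of equal length, an entry for each row: "rot": the turn, a rotation vector about the world's x, y, z in units of 10 degrees (1.0 is 10 degrees), a list of three; "travel": the shift along the world's x, y, z in units of 20 cm (1.0 is 20 cm), a list of three; "claw": the finger opening in mm, from 0 to 88.1. In form: {"rot": [[rx, ry, rz], ...], "travel": [[x, y, z], ...], "claw": [claw, ...]}. A call has exactly 5 rows; each row shifts and turns the commanded pose from where the row before left it; what a row does not reach is not made up. A row lasts 1/8 s, in which the tool goes at most 62.5 mm and 10.7 degrees, less where a joint would pass 70% of its speed; a pose out of reach is approached as far as the arm can. A call with a number of a shift or a turn outside -1 to 1 is refused whole. A call with a gripper value outside its range is refused whole. The fingers move at their own pace and stop on an object; the grip force is fixed at half the most. Time passes only in rows, so rows that do not move let the fingers close, or fill a call up. It gives the time, the measured TCP pose, the force, the opening and the grip force at its end, in the units of the state.
- ctrl.get_obs(): the state, without advancing time (a new reading comes with each control period).
- ctrl.get_image(name): name is "scene" or "side" or "wrist"; returns (picture, depth): 420x560x3 uint8, red, green, blue; 420x560 float32, m along the optical axis (not along the pixel's ray), 0 where there is no reading.
- ctrl.calibration(name): a dict with "intrinsics" (3x3 intrinsics, pixels), "R" (3x3) and "t" (3): a world point X has camera coordinates R X + t. Camera axes: x right, y down, z forward; pixel columns grow to the right and rows downward; lengths in m; the calibration is good to about 2 mm. A picture is of the moment at which its call begins: read the wrist's pose just before it. calibration takes no time and is no camera call; for the wrist camera it gives the pose at the moment of the call.
- ctrl.job_done(): hands the job in; it is judged then, once.
The state is a dict: "clock": time; "qpos": joint angles; "qvel": joint speeds; "joint_torque": joint torques, N m; "position": TCP position; "tool_rot": TCP orientation; "wrist_force": force on the tool from outside, world axes, zero at the start; "wrist_torque": the same for the moment, N m; "width": opening from 0.0 (shut) to 1.0 (fully open); "finger_force": force on a finger pad.
Only numpy, scipy, OpenCV 4.12 (cv2) and the standard library are available. Lean on these libraries where they do the work, as an engineer would, in place of code of your own. Each camera call takes 0.05 s, during which the arm holds its last target. There are 200 camera calls.

TASK

The weighing base is level: lay the flat spanner over the big hexagon of the levelling screw with its handle alongside the brass cover post that will hold it, let go of it, and turn the brass locknut clockwise until it is fully tight without the levelling screw turning more than about 20 degrees; then put the spanner back flat on its mat. With the pan still empty, press the red rocker over to on with the tip of the held orange stylus, never touching the switches with the gripper and leaving the other rockers as they are, and stand the stylus back in its hole in the block. Last, stack all the test weights flat on the pan, one on another, each centred on the pan within about 8 mm, and leave the bit case and the carry handle alone.

Things in the scene. Friction and masses are not known exactly. Their poses are not given: they have to be found in the camera images.
- weigh_base: fixed grey weighing base, cover off, 170 (x) x 400 (y) mm, flat deck 50 mm above the bench. Origin: centre of its underside. Levelling screw at (35, 155) mm, pan at (0, 0), switch bank at (0, -145) mm; brass cover posts, 16 mm in diameter, 35 mm tall above the deck, at (-70, 180), (-70, -185) and (70, -185) mm
- levelling_hex (a point): centre of the top face of the dark steel levelling screw's hexagon: 36 mm across flats (41.6 across corners), 16 mm tall, standing on the deck (its top is 66 mm above the bench). Turns with the screw; two of its flats face this point's +y and -y
- levelling_screw (a joint): turn of the levelling screw from its level setting, rad, clockwise seen from above is positive; at the start between -0.04 and 0.04. It turns easily (0.04 N m), so that the locknut drags it round unless it is held
- locknut_top (a point): centre of the top face of the brass locknut, which sits straight on the levelling screw's hexagon: 24 mm across flats, 26 mm tall, its top 92.5 mm above the bench; the stud ends 12 mm above it. Turns with the nut; two of its flats face this point's +y and -y (and every 60 degrees)
- locknut (a joint): turn of the locknut relative to the levelling screw, rad, clockwise seen from above is positive (tightening): starts between 0.4 and 1.6, fully tight (a hard stop) at 4.2, tight enough above 4.08. Drag 0.10 N m; it does not rise or sink
- spanner: flat steel open-end spanner, 165 mm long, 12 mm thick, 0.3 kg, lying flat. Origin: underside, at the point of balance, mid handle; x points to the jaw, z up. Handle 22 mm wide, x = -80 to 14 mm; head 63 mm wide, x = 14 to 85 mm with sloping shoulders; parallel jaw 38.6 mm wide, from x = 32 mm, open to +x, above and below: it can be lowered past the locknut over the hexagon onto the deck
- spanner_jaw (a point): jaw centre, x = 55 mm of the spanner, at half its thickness. With the jaw round the levelling screw and the handle pointing along the base's -x, the handle passes 6 mm on the -y side of the cover post at (-70, 180) mm; dragged clockwise with the screw, it comes to bear on that post and holds the screw
- spanner_mat: thin flat grey mat on the bench, 220 x 110 mm, 1 mm; origin at its centre; the spanner's place. The spanner's origin must end over it, 5 mm or more in from its edges
- switch_bank: black switch bank on the right end of the base, 128 (x) x 46 (y) x 20 mm, with five rockers in a row along x at 24 mm spacing: the red one is the fourth from the robot's side, the others are white. Origin: centre of its underside, 52 mm above the bench. Pushing one rocker over takes about 3 N on its end
- red_rocker (a joint): red rocker, rad: 0 = off (its outer end, on the base's -y side, stands up), 0.56 = on (outer end pressed down); stays where it is left; on above 0.45. Rockers are 17 (x) x 32 (y) mm, pivot in their middle 20 mm above the bank's underside
- red_rocker_on_end (a point): top face of the red rocker's outer (-y) end, 12 mm out from its pivot: press here, straight down; it goes down about 6.5 mm
- rocker1 (a joint): white rocker (same kind), rad; starts off (near 0) and stays so
- rocker3 (a joint): white rocker (same kind), rad; starts off (near 0) and stays so
- rocker2 (a joint): white rocker (same kind), rad; starts on (near 0.56) and stays so
- rocker5 (a joint): white rocker (same kind), rad; starts on (near 0.56) and stays so
- stylus_hole (a point): centre of the mouth of the stylus hole, 16 mm wide, 66 mm deep, 70 mm above the bench, in a fixed wooden block 44 (x) x 110 (y) x 70 mm; axes as the block's, which reaches from y = -88 to +22 mm of this point; two screwdriver handles, 57 mm tall above the block, are fixed in it at y = -51 and -75 mm
- stylus: orange-handled plastic stylus, 136 mm long, standing upright in the block. Origin: its tip; z points up along it. White shank 8 mm in diameter up to 62 mm with a round tip, then a 24 mm collar 8 mm tall that rests on the block's top (so the tip is 8 mm above the bench), then a round handle 20 mm in diameter from 70 to 136 mm; 50 g
- pan_centre (a point): centre of the top face of the round steel pan, 140 mm in diameter, fixed, its top 100 mm above the bench; marked with a ring as wide as the weights
- weight1: brass disc test weight, 60 mm in diameter, 18 mm thick, about 0.4 kg; origin at the centre of its underside, z up; two to four of the four are there, standing on a thin grey pad on the bench to the right of the base
- weight2: brass disc test weight, 60 mm in diameter, 18 mm thick, about 0.4 kg; origin at the centre of its underside, z up; two to four of the four are there, standing on a thin grey pad on the bench to the right of the base
- weight3: brass disc test weight, 60 mm in diameter, 18 mm thick, about 0.4 kg; origin at the centre of its underside, z up; two to four of the four are there, standing on a thin grey pad on the bench to the right of the base
- weight4: brass disc test weight, 60 mm in diameter, 18 mm thick, about 0.4 kg; origin at the centre of its underside, z up; two to four of the four are there, standing on a thin grey pad on the bench to the right of the base
- bit_case: red bit case, 70 x 110 x 24 mm, bystander; leave it where it is
- carry_handle: black carrying handle, 26 x 150 x 40 mm, bystander; leave it where it is
Things that resemble listed ones, but are neither listed nor needed, are in the scene too. What is shaped like the weight1 but turquoise is not meant.

How it is judged:
On the way, in this order (a step that is already met when the one before it is completed fails the run):
1. the spanner lies flat on the deck with its jaw round the levelling screw's hexagon, let go of (horizontal distance between spanner_jaw and levelling_hex below 0.01 m and z of spanner_jaw in the frame of weigh_base between 0.05 and 0.062 m and angle between spanner's own z axis and vertical below 0.08 rad and contact force between the fingers and spanner below 0.1 N), for 0.2 s.
2. the locknut is tight, the levelling screw still held by the spanner and not turned more than 20 degrees (value of joint locknut above 4.08 rad and value of joint levelling_screw between -0.35 and 0.35 rad and horizontal distance between spanner_jaw and levelling_hex below 0.012 m), for 0.2 s.
3. the spanner is back flat on its mat (x of spanner in the frame of spanner_mat between -0.105 and 0.105 m and y of spanner in the frame of spanner_mat between -0.05 and 0.05 m and height (world z) of spanner below 0.012 m and angle between spanner's own z axis and vertical below 0.1 rad and linear speed of spanner below 0.02 m/s), for 0.2 s.
4. the red rocker is on (value of joint red_rocker above 0.45 rad), for 0.1 s.
5. the stylus stands in its hole again (horizontal distance between stylus and stylus_hole below 0.012 m and height (world z) of stylus below 0.02 m and angle between stylus's own z axis and vertical below 0.15 rad), for 0.2 s.
6. all the weights are stacked flat and centred on the pan (horizontal distance between each of weight1, weight2, weight3, weight4 and pan_centre below 0.008 m and z of each of weight1, weight2, weight3, weight4 in the frame of pan_centre above -0.005 m and angle between each of weight1, weight2, weight3, weight4's own z axis and vertical below 0.08 rad and linear speed of each of weight1, weight2, weight3, weight4 below 0.02 m/s), for 0.3 s.
At the end, for the whole second after the job is handed in: Locknut tight (above 4.08 rad), levelling screw within 0.35 rad; spanner flat, its origin on its mat; red rocker on (above 0.45 rad), the others as they were; stylus upright (0.15 rad) in its hole; every weight flat (0.08 rad), at rest in one stack, each within 8 mm of the pan's centre (all of step 3 and all of step 5 and all of step 6 and value of joint locknut above 4.08 rad and value of joint levelling_screw between -0.35 and 0.35 rad and value of joint red_rocker above 0.45 rad and value of joint each of rocker1, rocker3 below 0.2 rad and value of joint each of rocker2, rocker5 above 0.36 rad); the robot touches nothing.
It fails at once if the levelling screw is turned more than 20 degrees (0.35 rad) from its setting (not (value of joint levelling_screw between -0.35 and 0.35 rad)).
It fails at once if the gripper or the arm touches the switches (contact force between any of the fingers, the arm and switch_bank above 0.3 N).
It fails at once if another rocker is switched over (not (value of joint each of rocker1, rocker3 below 0.2 rad and value of joint each of rocker2, rocker5 above 0.36 rad)).
It fails at once if a weight is on or over the pan before the red rocker is on (value of joint red_rocker below 0.3 rad and ((horizontal distance between weight1 and pan_centre below 0.07 m and height (world z) of weight1 above 0.07 m) or (horizontal distance between weight2 and pan_centre below 0.07 m and height (world z) of weight2 above 0.07 m) or (horizontal distance between weight3 and pan_centre below 0.07 m and height (world z) of weight3 above 0.07 m) or (horizontal distance between weight4 and pan_centre below 0.07 m and height (world z) of weight4 above 0.07 m))).
It fails at once if the bit case or the carry handle is shifted more than 40 mm (distance of any of bit_case, carry_handle from where it was at the start of the episode above 0.04 m).
Of weight1, weight2, weight3, weight4 only 2 to 4 are there at a start; the rules pass over those that are not, and their reading is None.
At some moment in a run one of weight1, weight2, weight3, weight4 may be knocked a few centimetres aside while the robot is not near it.
It also fails if it takes over 210 s, if anything falls off the work surface, if the arm or the gripper's body presses on something with over 40 N, if the wrist force passes 120 N, or if a joint passes its speed limit or range.

## Working session

There is one attempt and no reset: what is moved stays moved. The work goes in short steps, Python scripts to look and compute and a tool call to move; the robot and the scene stay as the last step left them, time stands still between calls to the robot, and variables do not carry over. Pictures are saved under pics/ and viewed, at most 14 in all, crops included, and the job is handed in when it is done.

Besides the shell and the picture viewer there is one more tool, called after "Emit:" as name(argument=value, ...), one argument or row to a line, values as JSON. move_arm: Moves the arm, as the interface text tells. Shifts and turns lie within -1 to 1; 1 stands for 20 cm of shift or 10 degrees of turn. Its arguments: {"type":"object","properties":{"rot":{"type":"array","items":{"type":"array","items":{"type":"number","minimum":-1,"maximum":1}}},"travel":{"type":"array","items":{"type":"array","items":{"type":"number","minimum":-1,"maximum":1}}},"claw":{"type":"array","items":{"type":"number"}}},"required":["rot","travel","claw"]}

```bash
mkdir -p pics; ls; cat > h.py <<'E'
import numpy as np, cv2
from rig import ctrl
def cal(n):
    c=ctrl.calibration(n); return np.array(c["intrinsics"]),np.array(c["R"]),np.array(c["t"])
def grab(n,fn=None):
    c=cal(n); im,d=ctrl.get_image(n)
    if fn: cv2.imwrite("pics/"+fn,im[:,:,::-1])
    return im,d,c
def world(d,c,u,v,r=2):
    K,R,t=c; p=d[max(v-r,0):v+r+1,max(u-r,0):u+r+1]; z=np.median(p[p>0])
    return R.T@(np.linalg.inv(K)@[u,v,1]*z-t)
def cloud(d,c):
    K,R,t=c; v,u=np.mgrid[:d.shape[0],:d.shape[1]]
    x=np.stack([(u-K[0,2])/K[0,0]*d,(v-K[1,2])/K[1,1]*d,d],-1)
    return (x-t)@R
def onplane(c,u,v,z):
    K,R,t=c; o=-R.T@t; r=R.T@(np.linalg.inv(K)@[u,v,1]); return o+r*(z-o[2])/r[2]
def proj(c,X):
    K,R,t=c; p=K@(R@np.array(X)+t); return p[:2]/p[2]
E
python3 - <<'E'
from h import *
o=ctrl.get_obs(); print({k:np.round(v,3).tolist() for k,v in o.items()}, ctrl.pinch_z)
for n in ["scene","side","wrist"]:
    im,d,c=grab(n,n+"0.png"); np.savez(n+"0.npz",im=im,d=d,K=c[0],R=c[1],t=c[2]); print(n,c[0].round(1).tolist(),(-c[1].T@c[2]).round(3))
E
```

```text
pics
{'clock': 0.0, 'qpos': [-1.293, 0.69, -0.195, 1.566, 0.157, 0.903, -0.215], 'qvel': [-0.0, 0.0, 0.0, -0.001, 0.001, 0.001, -0.0], 'joint_torque': [0.0, -52.756, -1.267, -15.343, -0.053, 0.007, 0.0], 'position': [0.151, 0.606, 0.302], 'tool_rot': [0.122, 0.993, -0.001, -0.0], 'wrist_force': [-0.591, 0.141, 0.304], 'wrist_torque': [0.014, 0.044, 0.012], 'finger_force': 0.0, 'width': 1.0} 0.0453
scene [[542.6, 0.0, 281.0], [0.0, 542.6, 208.7], [0.0, 0.0, 1.0]] [ 1.351 -0.316  0.981]
side [[427.2, 0.0, 273.4], [0.0, 427.2, 210.5], [0.0, 0.0, 1.0]] [ 0.164 -0.59   0.732]
wrist [[303.6, 0.0, 273.4], [0.0, 303.6, 209.6], [0.0, 0.0, 1.0]] [0.084 0.622 0.384]
```

View pics/scene0.png

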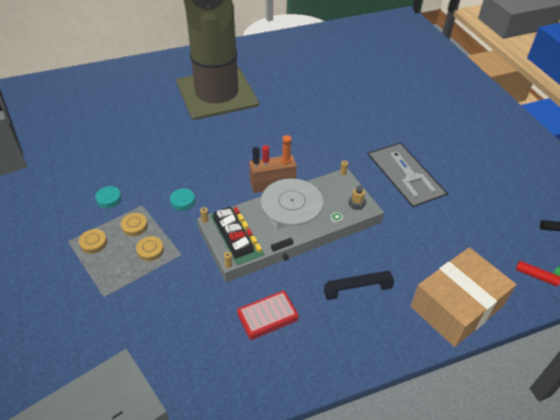

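View pics/side0.png

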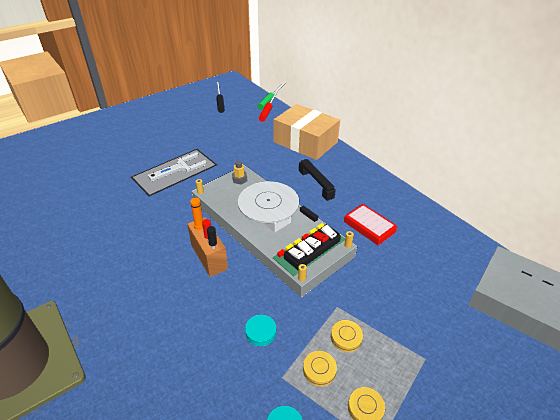

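The scene view shows three brass weights at (92,240), (134,223) and (149,247). The spanner lies on its mat at (410,170), the stylus is in the block at (287,150), and the nut is at (358,197). The turquoise discs at (108,197) and (182,198) are decoys. The side view agrees.

```bash
cat > m.py <<'E'
from h import *
from collections import defaultdict
def load(n):
    f=np.load(n+"0.npz"); return f["im"],f["d"],(f["K"],f["R"],f["t"])
for n in ["scene","side"]:
    im,d,c=load(n); P=cloud(d,c); hsv=cv2.cvtColor(im,cv2.COLOR_RGB2HSV)
    H,S,V=[hsv[...,i].astype(int) for i in range(3)]
    z=P[...,2]; ok=(d>0)&(P[...,0]>0.2)&(P[...,0]<.9)&(abs(P[...,1])<.7)
    print("==",n)
    # pan
    pm=(ok&(abs(z-.1)<.006)&(S<60)).astype(np.uint8)
    k,l,st,ce=cv2.connectedComponentsWithStats(pm); i=1+np.argmax(st[1:,4])
    (e,r)=cv2.minEnclosingCircle(P[l==i][:,:2].astype(np.float32)); print("pan",np.round(e,4),round(r,4),np.median(z[l==i]).round(4))
    # deck rect
    dm=ok&(abs(z-.05)<.008)&(S<60); k,l,st,ce=cv2.connectedComponentsWithStats(dm.astype(np.uint8)); i=1+np.argmax(st[1:,4])
    print("deck",cv2.minAreaRect(P[l==i][:,:2].astype(np.float32)),np.median(z[l==i]).round(4))
    # brass comps
    bm=ok&(H>14)&(H<28)&(S>110)&(V>70); k,l,st,ce=cv2.connectedComponentsWithStats(bm.astype(np.uint8))
    for i in range(1,k):
        if st[i,4]>25:
            q=P[l==i]; top=q[q[:,2]>np.percentile(q[:,2],97)-.006]
            print("brass",ce[i].round(),st[i,4],q.mean(0).round(3),"top z",np.percentile(q[:,2],97).round(4),"top c",((top.max(0)+top.min(0))/2).round(4),len(top))
    om=ok&((H<14)|(H>172))&(S>150)&(V>100); k,l,st,ce=cv2.connectedComponentsWithStats(om.astype(np.uint8))
    for i in range(1,k):
        if st[i,4]>25:
            q=P[l==i]; print("red/or",ce[i].round(),st[i,4],q.mean(0).round(3),q.max(0).round(3),q.min(0).round(3), im[l==i].mean(0).round())
    gm=ok&(S<70)&(abs(z-.001)<.02)&(z>-.005); k,l,st,ce=cv2.connectedComponentsWithStats(gm.astype(np.uint8))
    for i in range(1,k):
        if st[i,4]>300:
            q=P[l==i]; print("grey",ce[i].round(),st[i,4],cv2.minAreaRect(q[:,:2].astype(np.float32)),np.median(q[:,2]).round(4))
E
python3 m.py
python3 - <<'E'
import cv2
a=cv2.imread('pics/scene0.png'); b=cv2.imread('pics/side0.png')
A=cv2.resize(a[130:290,190:450],None,fx=3,fy=3,interpolation=2); B=cv2.resize(b[140:300,120:380],None,fx=3,fy=3,interpolation=2)
cv2.imwrite('pics/cA.png',A)
E
```

```text
== scene
pan [0.5831 0.0157] 0.0719 0.1
deck ((0.5829123854637146, 0.015580937266349792), (0.17572568356990814, 0.4014207720756531), 5.6801438331604) 0.0499
brass [343. 168.] 51 [0.5   0.184 0.073] top z 0.0862 top c [0.4984 0.1853 0.0842] 19
brass [358. 196.] 98 [0.609 0.168 0.083] top z 0.0943 top c [0.6055 0.1713 0.0942] 37
brass [204. 215.] 60 [ 0.536 -0.177  0.073] top z 0.0871 top c [ 0.5348 -0.1762  0.0847] 21
brass [133. 223.] 415 [ 0.455 -0.33   0.017] top z 0.0213 top c [ 0.4533 -0.3292  0.0198] 349
brass [242. 221.] 79 [ 0.57  -0.099  0.059] top z 0.0697 top c [ 0.5758 -0.1007  0.068 ] 10
brass [ 92. 240.] 444 [ 0.474 -0.427  0.017] top z 0.0213 top c [ 0.4729 -0.4269  0.0196] 371
brass [255. 243.] 81 [ 0.641 -0.092  0.059] top z 0.0662 top c [ 0.6419 -0.0935  0.0654] 36
brass [149. 247.] 455 [ 0.539 -0.31   0.017] top z 0.0214 top c [ 0.5377 -0.3094  0.0194] 384
brass [474. 265.] 749 [0.867 0.31  0.08 ] top z 0.0836 top c [0.8625 0.3102 0.0818] 708
brass [228. 259.] 73 [ 0.674 -0.163  0.074] top z 0.087 top c [ 0.6714 -0.1624  0.0845] 29
brass [433. 288.] 694 [0.882 0.205
[... 2327 characters left out ...]
[0.42  0.008 0.113] [0.433 0.055 0.129] [ 0.413 -0.01   0.069] [214.  27.  15.]
red/or [321. 236.] 99 [ 0.62  -0.127  0.08 ] [ 0.63  -0.105  0.086] [ 0.611 -0.142  0.07 ] [213.  21.  13.]
red/or [281. 253.] 40 [ 0.532 -0.102  0.06 ] [ 0.543 -0.097  0.065] [ 0.525 -0.106  0.051] [224.  20.  11.]
grey [173. 171.] 1635 ((0.5053324103355408, 0.3716444969177246), (0.22030098736286163, 0.10904491692781448), 5.057905673980713) 0.0022
grey [515. 325.] 710 ((0.8171141147613525, -0.479918897151947), (0.006981266662478447, 0.17095354199409485), 17.056642532348633) 0.0108
grey [358. 369.] 6916 ((0.5072401762008667, -0.36277472972869873), (0.1917763650417328, 0.19103005528450012), 17.0528507232666) 0.001
```

View pics/cA.png

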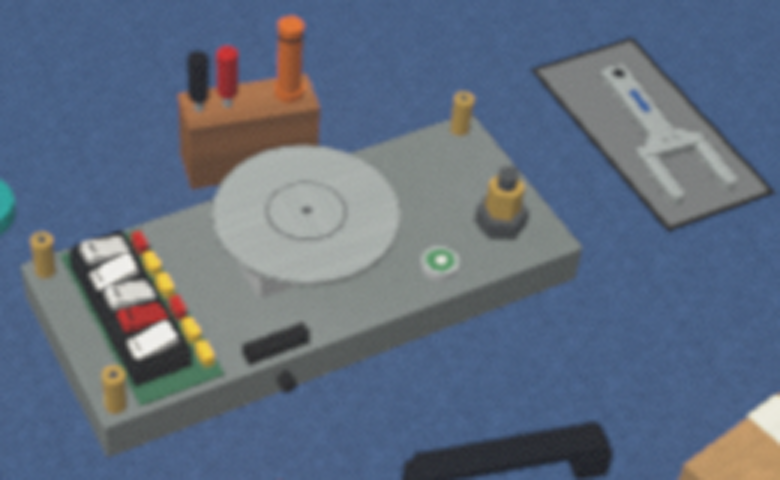

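The crop confirms the layout. Everything meant is identified: stylus at (287,150) in the full picture, red rocker fourth from the robot side at (237,235), brass nut on the dark hexagon. The base is at about (0.583, 0.0155) with a yaw of about 5.6°. I'm moving above the spanner for a close look.

Emit:
move_arm(
  rot=[
    [0,0,0.38],
    [0,0,0.38],
    [0,0,0.38],
    [0,0,0.38],
    [0,0,0.38],
  ],
  travel=[
    [0.175,-0.118,0],
    [0.175,-0.118,0],
    [0.175,-0.118,0],
    [0.175,-0.118,0],
    [0.175,-0.118,0],
  ],
  claw=[60,60,60,60,60],
)

```text
clock: 0.78
position: [0.3269, 0.4875, 0.3025]
tool_rot: [-0.045, 0.999, -0.0, -0.0]
wrist_force: [-0.0, 0.3, 0.1]
width: 0.681
finger_force: 0.0
```

Emit:
move_arm(
  rot=[
    [0,0,0],
    [0,0,0],
    [0,0,0],
    [0,0,0],
    [0,0,0],
  ],
  travel=[
    [0.175,-0.118,0],
    [0.175,-0.118,0],
    [0.175,-0.118,0],
    [0.175,-0.118,0],
    [0,0,0],
  ],
  claw=[60,60,60,60,60],
)

```text
clock: 1.4
position: [0.4696, 0.3904, 0.3021]
tool_rot: [-0.04, 0.999, -0.001, 0.001]
wrist_force: [-1.2, 0.0, -0.3]
width: 0.677
finger_force: 0.0
```

```bash
python3 - <<'E'
from h import *
from scipy.spatial.transform import Rotation as Ro
o=ctrl.get_obs(); print(o["position"].round(4) if hasattr(o["position"],'round') else o["position"], Ro.from_quat(o["tool_rot"]).as_matrix().round(3).tolist(), np.round(o["qpos"],3),o["clock"])
im,d,c=grab("wrist","w1.png"); np.savez("w1.npz",im=im,d=d,K=c[0],R=c[1],t=c[2])
print((-c[1].T@c[2]).round(4),c[1].round(3).tolist())
E
```

```text
[0.4696 0.3904 0.3021] [[-0.997, -0.08, 0.002], [-0.08, 0.997, -0.003], [-0.001, -0.003, -1.0]] [-0.587  0.681 -0.326  1.607  0.265  0.898  0.639] 1.4
[0.4006 0.3845 0.3836] [[-0.081, 0.997, -0.002], [0.959, 0.079, 0.271], [0.27, 0.02, -0.963]]
```

View pics/w1.png

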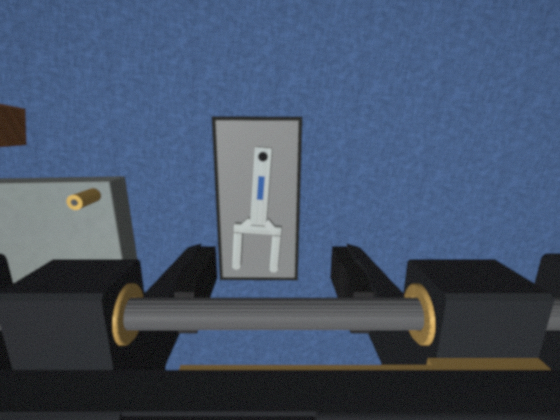

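The wrist view shows the spanner on its mat, with the jaw at the bottom around (257,250) and the handle end at (262,155). I'll measure its axis.

```bash
python3 - <<'E'
from h import *
f=np.load("w1.npz"); im,d,c=f["im"],f["d"],(f["K"],f["R"],f["t"])
P=cloud(d,c); s=np.zeros(d.shape,bool); s[122:278,218:300]=1
m=s&(P[...,2]>.007)&(P[...,2]<.03); q=P[m]; print(m.sum(),np.median(q[:,2]).round(4))
print("mat z",np.median(P[s&~m][:,2]).round(4))
v,u=np.nonzero(m)
# handle rows: v<220
for a,b in((150,165),(165,180),(180,195),(195,208),(208,220)):
    r=q[(v>=a)&(v<b)]; w=r[:,1]; print(r[:,0].mean().round(4),(w.min()+w.max()).round(5)/2,(w.max()-w.min()).round(4))
h=q[(v<212)]; (vx,vy,x0,y0)=cv2.fitLine(h[:,:2].astype(np.float32),cv2.DIST_L2,0,.01,.01).ravel()
if vx<0: vx,vy=-vx,-vy
A=np.array([vx,vy]);B=np.array([-vy,vx]); x0=np.array([x0,y0])
a=(q[:,:2]-x0)@A; b=(q[:,:2]-x0)@B
print("yaw",np.degrees(np.arctan2(vy,vx)),"ext",a.min(),a.max(),"len",np.ptp(a),"lat",b.min(),b.max(),"handle lat",b[a<.03].min(),b[a<.03].max())
o1=x0+A*(a.min()+.080); o2=x0+A*(a.max()-.085); print("origin",o1,o2)
for n in["scene","side"]:
    g=np.load(n+"0.npz"); P=cloud(g["d"],(g["K"],g["R"],g["t"])); mm=(abs(P[...,0]-.505)<.105)&(abs(P[...,1]-.371)<.045)&(P[...,2]>.009)&(P[...,2]<.03)
    Q=P[mm]; a=(Q[:,:2]-x0)@A; b=(Q[:,:2]-x0)@B; print(n,len(a),a.min(),a.max(),b.min(),b.max(), b[a<.02].min(),b[a<.02].max(),np.median(Q[:,2]))
    r=g["im"]
E
```

```text
2525 0.0114
mat z 0.0008
0.4401 0.373245 0.022
0.4584 0.373275 0.022
0.4772 0.373205 0.022
0.4952 0.373385 0.0217
0.5121 0.372135 0.0284
yaw -0.17256348 ext -0.03916980587663179 0.12485832293146244 len 0.16402812880809423 lat -0.031323951283477376 0.031598587411040914 handle lat -0.01108607685239607 0.011017774095413156
origin [0.50848278 0.37314852] [0.50751091 0.37315145]
scene 453 -0.0360505512640054 0.13251359205338611 -0.03244177475502296 0.03262092890802277 -0.0134210297382805 0.01279568056248795 0.012013442952508785
side 357 -0.036692332870445835 0.12867474602392756 -0.03288838240011508 0.032858012919164716 -0.016722832834783284 0.012716185484213318 0.011980787768247653
```

Emit:
move_arm(
  rot=[
    [0,0,-0.225],
    [0,0,-0.225],
    [0,0,0],
    [0,0,0],
    [0,0,0],
  ],
  travel=[
    [0.06,-0.03,-0.2],
    [0.06,-0.03,-0.2],
    [0.057,-0.027,-0.2],
    [0,0,-0.2],
    [0,0,-0.1],
  ],
  claw=[50,50,50,50,50],
)

```text
clock: 2.08
position: [0.4991, 0.3775, 0.1207]
tool_rot: [-0.006, 1.0, -0.001, -0.002]
wrist_force: [0.1, 0.7, 0.7]
width: 0.568
finger_force: 0.0
```

Emit:
move_arm(
  rot=[
    [0,0,-0.08],
    [0,0,0],
    [0,0,0],
    [0,0,0],
    [0,0,0],
  ],
  travel=[
    [0.03,-0.02,-0.05],
    [0,0,-0.1],
    [0,0,-0.06],
    [0,0,0],
    [0,0,0],
  ],
  claw=[50,50,50,50,50],
)

```text
clock: 2.7
position: [0.5074, 0.3731, 0.0812]
tool_rot: [0.002, 1.0, 0.0, 0.0]
wrist_force: [-0.0, -0.3, 0.8]
width: 0.565
finger_force: 0.0
```

Emit:
move_arm(
  rot=[
    [0,0,0],
    [0,0,0],
    [0,0,0],
    [0,0,0],
    [0,0,0],
  ],
  travel=[
    [-0.01,0,-0.035],
    [0,0,-0.03],
    [0,0,0],
    [0,0,0],
    [0,0,0],
  ],
  claw=[50,50,18,18,18],
)

```text
clock: 3.32
position: [0.5054, 0.3729, 0.0679]
tool_rot: [0.002, 1.0, 0.0, 0.0]
wrist_force: [-0.5, 0.3, 0.5]
width: 0.25
finger_force: 0.3
```

Emit:
move_arm(
  rot=[
    [0,0,0],
    [0,0,0],
    [0,0,0],
    [0,0,0],
    [0,0,0],
  ],
  travel=[
    [0,0,0],
    [0,0,0],
    [0,0,0.05],
    [0,0,0.05],
    [0,0,0.1],
  ],
  claw=[18,18,18,18,18],
)

```text
clock: 3.95
position: [0.5048, 0.3722, 0.1082]
tool_rot: [0.002, 1.0, -0.001, -0.001]
wrist_force: [-0.5, -0.4, -3.3]
width: 0.246
finger_force: 30.0
```

Emit:
move_arm(
  rot=[
    [0,0,0.115],
    [0,0,0.115],
    [0,0,0.115],
    [0,0,0.115],
    [0,0,0.115],
  ],
  travel=[
    [0.05,-0.1,0.15],
    [0.1,-0.14,0.15],
    [0.1,-0.15,0.13],
    [0.1,-0.15,0.1],
    [0.1,-0.15,0.1],
  ],
  claw=[18,18,18,18,18],
)

```text
clock: 4.58
position: [0.5957, 0.2334, 0.2359]
tool_rot: [-0.048, 0.999, 0.0, 0.0]
wrist_force: [1.8, -0.3, -3.3]
width: 0.246
finger_force: 30.0
```

Emit:
move_arm(
  rot=[
    [0,0,0],
    [0,0,0],
    [0,0,0],
    [0,0,0],
    [0,0,0],
  ],
  travel=[
    [0,0,0],
    [0,0,0],
    [0,0,0],
    [0,0,0],
    [0,0,0],
  ],
  claw=[18,18,18,18,18],
)

```text
clock: 5.2
position: [0.5948, 0.2353, 0.2334]
tool_rot: [-0.048, 0.999, -0.0, -0.0]
wrist_force: [0.8, 0.5, -3.2]
width: 0.245
finger_force: 30.0
```

```bash
python3 - <<'E'
from h import *
o=ctrl.get_obs(); print(np.round(o["position"],4),np.round(o["tool_rot"],4),np.round(o["qpos"],3),o["wrist_force"])
im,d,c=grab("wrist","w2.png"); np.savez("w2.npz",im=im,d=d,K=c[0],R=c[1],t=c[2])
print(proj(c,[.6025,.1732,.066]),proj(c,[.6025,.1732,.1045]))
E
```

```text
[0.5948 0.2353 0.2334] [-4.830e-02  9.988e-01 -0.000e+00 -3.000e-04] [-0.259  0.806 -0.355  1.577  0.349  0.822  0.915] [ 0.84264433  0.47497418 -3.21518028]
[200.44539971 210.84543566] [188.29960366 225.23085404]
```

View pics/w2.png

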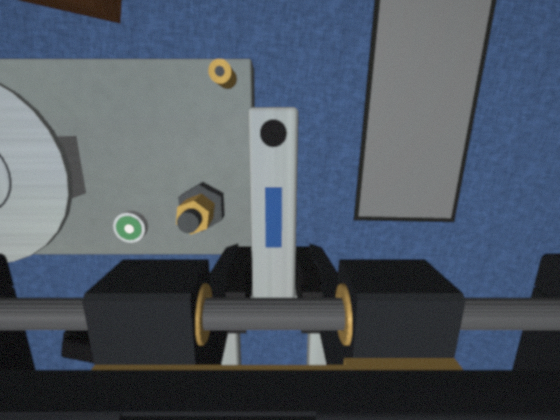

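```bash
cat > nut.py <<'E'
from h import *
import sys
f=np.load(sys.argv[1]); im,d,c=f["im"],f["d"],(f["K"],f["R"],f["t"])
P=cloud(d,c); near=np.hypot(P[...,0]-.6025,P[...,1]-.1732)<.03
hsv=cv2.cvtColor(im,cv2.COLOR_RGB2HSV); S=hsv[...,1]
for nm,lo,hi in(("stud",.1,.11),("nut",.0895,.096),("hex",.063,.069)):
    m=near&(P[...,2]>lo)&(P[...,2]<hi); q=P[m][:,:2].astype(np.float32)
    if len(q)>4: print(nm,len(q),np.median(P[m][:,2]).round(4),"circ",cv2.minEnclosingCircle(q),"box",((q.max(0)+q.min(0))/2).round(4),np.ptp(q,0).round(4))
    if nm!="stud" and len(q)>10:
        # fit hexagon orientation+centre: support function over hull
        hull=cv2.convexHull(q)[:,0]; 
        for a in range(0,60,5):
            pass
        from scipy.optimize import minimize
        af=.012 if nm=="nut" else .018
        best=None
        n=lambda th:np.array([[np.cos(th+k*np.pi/3),np.sin(th+k*np.pi/3)] for k in range(6)])
        def cost(p):
            s=((hull-p[:2])@n(p[2]).T).max(1)-af; return (s**2).sum()
        for a in np.radians(range(-30,30,10)):
            r=minimize(cost,[.6025,.1732,a],method="Nelder-Mead",options=dict(xatol=1e-6,fatol=1e-12,maxiter=3000))
            if best is None or r.fun<best.fun: best=r
        print("  hexfit",best.x[:2].round(4),"flat normal deg mod60",(np.degrees(best.x[2])%60).round(2),"rms mm",1e3*np.sqrt(best.fun/len(hull)))
m=(P[...,2]>.04)&(P[...,2]<.06)&(d>0)&(P[...,0]<.7); dm=m.copy(); dm[:, 250:]=0
q=P[dm]; print("deck z",np.median(q[:,2]), "max y", np.percentile(q[:,1],99.9),"x",q[:,0].min(),q[:,0].max())
pm=near&0 | ((abs(P[...,2]-.085)<.003)&(np.hypot(P[...,0]-.4955,P[...,1]-.1878)<.02))
if pm.sum()>4: q=P[pm]; print("post",((q.max(0)+q.min(0))/2).round(4),np.ptp(q,0).round(4))
E
python3 nut.py w2.npz; python3 - <<'E'
from h import *
a=cv2.imread('pics/w2.png')[160:260,140:310]; cv2.imwrite('pics/c2.png',cv2.resize(a,None,fx=4.5,fy=4.5,interpolation=2))
E
```

```text
stud 407 0.1044 circ ((0.6005501747131348, 0.17258605360984802), 0.008351778611540794) box [0.6    0.1726] [0.016  0.0162]
nut 419 0.092 circ ((0.6002478003501892, 0.17254327237606049), 0.013710202649235725) box [0.6002 0.1726] [0.027  0.0247]
  hexfit [0.6003 0.1726] flat normal deg mod60 26.78 rms mm 0.17135944718025997
hex 593 0.0659 circ ((0.6004258990287781, 0.1727505922317505), 0.020650731399655342) box [0.6005 0.1726] [0.0409 0.0378]
  hexfit [0.6004 0.1727] flat normal deg mod60 35.49 rms mm 0.24605813631515036
deck z 0.04953176307399351 max y 0.214236951672234 x 0.445989613050875 0.6650603552743481
post [[[ 4.421e-01 -2.800e-02 -0.000e+00]
  [ 4.415e-01 -2.870e-02 -2.100e-03]
  [ 4.414e-01 -2.780e-02 -2.100e-03]
  ...
  [ 3.928e-01  4.731e-01 -3.000e-04]
  [ 3.926e-01  4.742e-01 -6.000e-04]
  [ 3.923e-01  4.756e-01 -1.200e-03]]

 [[ 4.421e-01 -2.800e-02 -0.000e+00]
  [ 4.415e-01 -2.870e-02 -2.100e-03]
  [ 4.414e-01 -2.780e-02 -2.100e-03]
  ...
  [ 3.928e-01  4.731e-01 -3.000e-04]
  [ 3.926e-01  4.742e-01 -6.000e-04]
  [ 3.923e-01  4.756e-01 -1.200e-03]]

 [[ 4.421e-01 -2.800
[... 727 characters left out ...]
-2.870e-02 -2.100e-03]
  [ 4.414e-01 -2.780e-02 -2.100e-03]
  ...
  [ 3.928e-01  4.731e-01 -3.000e-04]
  [ 3.926e-01  4.742e-01 -6.000e-04]
  [ 3.923e-01  4.756e-01 -1.200e-03]]] [[[0. 0. 0.]
  [0. 0. 0.]
  [0. 0. 0.]
  ...
  [0. 0. 0.]
  [0. 0. 0.]
  [0. 0. 0.]]

 [[0. 0. 0.]
  [0. 0. 0.]
  [0. 0. 0.]
  ...
  [0. 0. 0.]
  [0. 0. 0.]
  [0. 0. 0.]]

 [[0. 0. 0.]
  [0. 0. 0.]
  [0. 0. 0.]
  ...
  [0. 0. 0.]
  [0. 0. 0.]
  [0. 0. 0.]]

 ...

 [[0. 0. 0.]
  [0. 0. 0.]
  [0. 0. 0.]
  ...
  [0. 0. 0.]
  [0. 0. 0.]
  [0. 0. 0.]]

 [[0. 0. 0.]
  [0. 0. 0.]
  [0. 0. 0.]
  ...
  [0. 0. 0.]
  [0. 0. 0.]
  [0. 0. 0.]]

 [[0. 0. 0.]
  [0. 0. 0.]
  [0. 0. 0.]
  ...
  [0. 0. 0.]
  [0. 0. 0.]
  [0. 0. 0.]]]
```

View pics/c2.png

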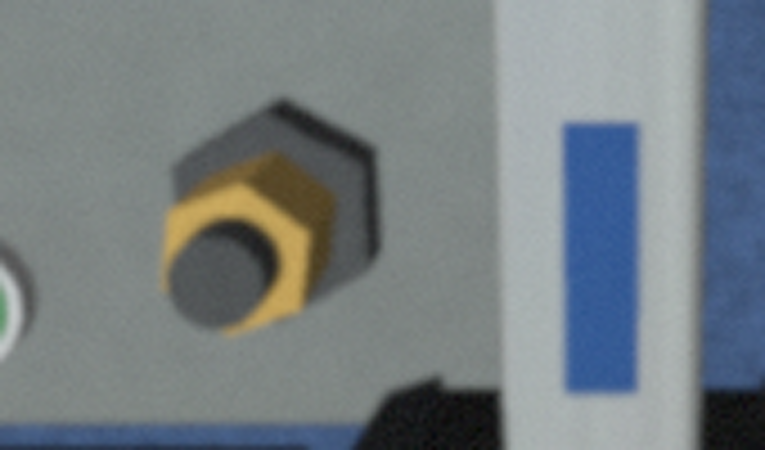

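Wrist depth gives stud, nut and hexagon centres of (0.6003, 0.1726) that agree with each other, at the expected heights. The hexagon yaw is 5.5°, and a nut flat normal is at 26.8° mod 60. I'm moving the jaw above the screw.

Emit:
move_arm(
  rot=[
    [0,0,0],
    [0,0,0],
    [0,0,0],
    [0,0,0],
    [0,0,0],
  ],
  travel=[
    [-0.08,-0.11,-0.05],
    [-0.09,-0.12,-0.07],
    [-0.09,-0.11,-0.07],
    [0,0,0],
    [0,0,0],
  ],
  claw=[18,18,18,18,18],
)

```text
clock: 5.88
position: [0.5442, 0.1679, 0.1962]
tool_rot: [-0.048, 0.999, 0.001, 0.001]
wrist_force: [0.5, 0.6, -3.6]
width: 0.245
finger_force: 30.0
```

Emit:
move_arm(
  rot=[
    [0,0,0],
    [0,0,0],
    [0,0,0],
    [0,0,0],
    [0,0,0],
  ],
  travel=[
    [-0.006,-0.0035,-0.1],
    [0,0,-0.1],
    [0,0,-0.08],
    [0,0,0],
    [0,0,0],
  ],
  claw=[18,18,18,18,18],
)

```text
clock: 6.5
position: [0.5426, 0.1666, 0.1403]
tool_rot: [-0.048, 0.999, 0.0, 0.001]
wrist_force: [-0.0, 0.0, -2.7]
width: 0.245
finger_force: 30.0
```

```bash
python3 - <<'E'
from h import *
o=ctrl.get_obs(); print(np.round(o["position"],4),np.round(o["tool_rot"],4),np.round(o["wrist_force"],2))
im,d,c=grab("scene","s2.png"); P=cloud(d,c)
m=(P[...,2]>.076)&(P[...,2]<.09)&(abs(P[...,0]-.58)<.1)&(abs(P[...,1]-.175)<.05)&(cv2.cvtColor(im,cv2.COLOR_RGB2HSV)[...,1]<90)
q=P[m]; print(m.sum(),q.min(0).round(4),q.max(0).round(4),np.median(q[:,2]))
cv2.imwrite("pics/s2c.png",cv2.resize(cv2.imread("pics/s2.png")[140:240,300:430],None,fx=5,fy=5,interpolation=2))
E
```

```text
[0.5426 0.1666 0.1403] [-4.790e-02  9.989e-01  4.000e-04  6.000e-04] [-0.02  0.01 -2.66]
502 [0.4958 0.1384 0.076 ] [0.6381 0.2056 0.0898] 0.08340528056377121
```

View pics/s2c.png

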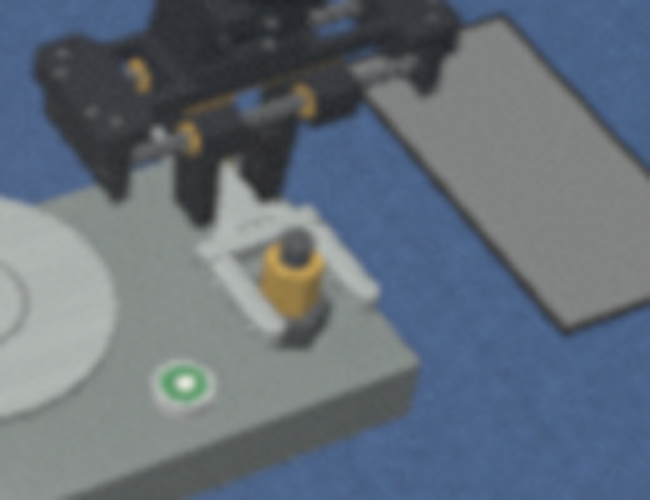

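The jaw is centred around the nut, just above the hexagon. I'm lowering it.

Emit:
move_arm(
  rot=[
    [0,0,0],
    [0,0,0],
    [0,0,0],
    [0,0,0],
    [0,0,0],
  ],
  travel=[
    [0.002,0.003,-0.03],
    [0,0,-0.03],
    [0,0,-0.03],
    [0,0,-0.02],
    [0,0,0],
  ],
  claw=[18,18,18,18,18],
)

```text
clock: 7.18
position: [0.5423, 0.1666, 0.1179]
tool_rot: [-0.048, 0.999, -0.0, -0.0]
wrist_force: [-1.6, -0.1, -0.4]
width: 0.244
finger_force: 30.0
```

The spanner is down around the hexagon and its weight is carried by the deck. I'm releasing it, rising and moving over the nut.

Emit:
move_arm(
  rot=[
    [0,0,0],
    [0,0,0],
    [0,0,0],
    [0,0,0],
    [0,0,0],
  ],
  travel=[
    [0,0,0],
    [0,0,0],
    [0,0,0],
    [0,0,0.1],
    [0,0,0.2],
  ],
  claw=[45,45,45,45,45],
)

```text
clock: 7.8
position: [0.5416, 0.1663, 0.1772]
tool_rot: [-0.048, 0.999, -0.001, -0.002]
wrist_force: [0.2, 0.1, 0.3]
width: 0.509
finger_force: 0.0
```

Emit:
move_arm(
  rot=[
    [0,0,-0.4],
    [0,0,-0.47],
    [0,0,0],
    [0,0,0],
    [0,0,0],
  ],
  travel=[
    [0,0,0.15],
    [0.12,0.01,0.05],
    [0.12,0.01,0],
    [0.05,0.01,0],
    [0,0,0],
  ],
  claw=[50,50,50,50,50],
)

```text
clock: 8.43
position: [0.6003, 0.1728, 0.2173]
tool_rot: [0.028, 1.0, 0.0, -0.0]
wrist_force: [0.3, 0.8, -0.7]
width: 0.571
finger_force: 0.0
```

```bash
sed -i '/^pm=/,$d' nut.py; python3 - <<'E'
from h import *
o=ctrl.get_obs(); print(np.round(o["position"],4),np.round(o["tool_rot"],4),np.round(o["qpos"],3))
im,d,c=grab("wrist","w3.png"); np.savez("w3.npz",im=im,d=d,K=c[0],R=c[1],t=c[2])
P=cloud(d,c); m=(P[...,2]>.057)&(P[...,2]<.0645)&(P[...,0]>.45)&(P[...,0]<.62)&(abs(P[...,1]-.17)<.045); 
q=P[m];h=q[q[:,0]<.55]; print(len(q),np.median(q[:,2]),q.min(0),q.max(0)); l=cv2.fitLine(h[:,:2].astype(np.float32),2,0,.01,.01).ravel(); print(l)
E
python3 nut.py w3.npz
```

```text
[0.6003 0.1728 0.2173] [ 2.810e-02  9.996e-01  1.000e-04 -4.000e-04] [-0.181  0.805 -0.314  1.639  0.332  0.751  0.865]
7196 0.061502781218848744 [0.46516515 0.13793077 0.05700281] [0.61999264 0.20461267 0.0644741 ]
[0.99497193 0.10015417 0.50609237 0.16299753]
stud 454 0.1045 circ ((0.6003755927085876, 0.17247426509857178), 0.008278381079435349) box [0.6002 0.1724] [0.0159 0.0158]
nut 470 0.092 circ ((0.600307285785675, 0.17252226173877716), 0.013863256201148033) box [0.6001 0.1724] [0.027  0.0244]
  hexfit [0.6002 0.1725] flat normal deg mod60 26.94 rms mm 0.1501737951720646
hex 682 0.0659 circ ((0.6016672849655151, 0.17203424870967865), 0.028873564675450325) box [0.5978 0.1718] [0.0357 0.0569]
  hexfit [0.6004 0.1734] flat normal deg mod60 41.37 rms mm 6.257861427563628
deck z 0.04955660403003014 max y 0.15488149694033498 x 0.4373207388010202 0.6599738460505385
```

View pics/w3.png

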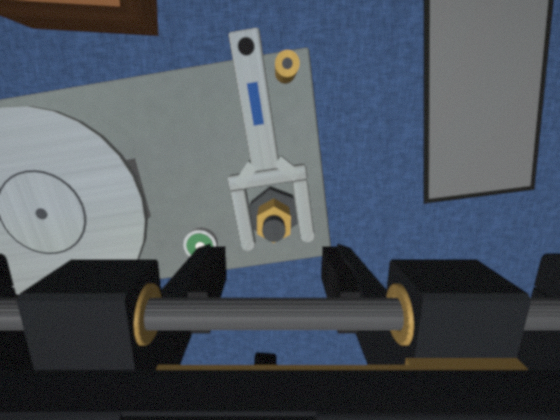

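The spanner lies flat around the hexagon with its handle beside the post at (287,63). The nut flats line up with the gripper (86.8° and 86.9°). I'm going down and gripping the nut.

Emit:
move_arm(
  rot=[
    [0,0,0],
    [0,0,0],
    [0,0,0],
    [0,0,0],
    [0,0,0],
  ],
  travel=[
    [0,0,-0.12],
    [0,0,-0.12],
    [0,0,-0.1],
    [0,0,-0.07],
    [0,0,0],
  ],
  claw=[50,50,50,50,50],
)

```text
clock: 9.1
position: [0.5997, 0.1725, 0.1347]
tool_rot: [0.028, 1.0, -0.0, -0.001]
wrist_force: [0.0, 0.7, -0.9]
width: 0.572
finger_force: 0.0
```

Emit:
move_arm(
  rot=[
    [0,0,0],
    [0,0,0],
    [0,0,0],
    [0,0,0],
    [0,0,0],
  ],
  travel=[
    [0,-0.001,0],
    [0,0,0],
    [0,0,0],
    [0,0,0],
    [0,0,0],
  ],
  claw=[20,20,20,20,20],
)

```text
clock: 9.72
position: [0.6008, 0.1727, 0.1364]
tool_rot: [0.028, 1.0, 0.0, 0.001]
wrist_force: [-0.5, -0.7, 4.8]
width: 0.272
finger_force: 30.0
```

Emit:
move_arm(
  rot=[
    [0,0,-0.4],
    [0,0,-0.8],
    [0,0,-0.8],
    [0,0,-0.8],
    [0,0,-0.8],
  ],
  travel=[
    [0,0,0],
    [0,0,0],
    [0,0,0],
    [0,0,0],
    [0,0,0],
  ],
  claw=[20,20,20,20,20],
)

```text
clock: 10.35
position: [0.6008, 0.1724, 0.1364]
tool_rot: [0.338, 0.941, 0.0, 0.0]
wrist_force: [-0.5, 0.1, 4.8]
width: 0.265
finger_force: 30.0
```

```bash
python3 - <<'E'
from h import *
o=ctrl.get_obs(); print(np.round(o["position"],4),np.round(o["tool_rot"],4),np.round(o["wrist_force"],2),np.round(o["wrist_torque"],3),np.round(o["qpos"],2))
im,d,c=grab("scene"); cv2.imwrite("pics/s3c.png",cv2.resize(im[130:240,300:430,::-1],None,fx=4,fy=4,interpolation=2))
im,d,c=grab("wrist","w4.png"); P=cloud(d,c)
m=(P[...,2]>.055)&(P[...,2]<.0645)&(P[...,0]>.46)&(P[...,0]<.54)&(abs(P[...,1]-.17)<.03);h=P[m]
print(len(h)); 
if len(h)>20: print(cv2.fitLine(h[:,:2].astype(np.float32),2,0,.01,.01).ravel())
E
```

```text
[0.6008 0.1724 0.1364] [3.376e-01 9.413e-01 2.000e-04 4.000e-04] [-0.5   0.14  4.81] [-0.099  0.149  0.091] [-0.3   0.91 -0.11  1.68  0.16  0.56  0.39]
7268
[0.9941076  0.10839772 0.50177574 0.16433136]
```

View pics/s3c.png

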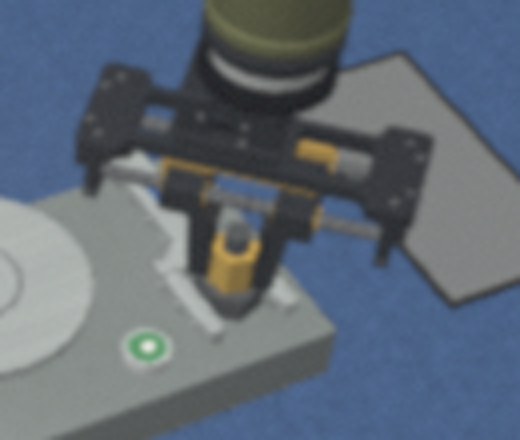

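The nut turns at a moment of 0.09 N m, which matches its drag. The spanner stays put, so I'll continue.

Emit:
move_arm(
  rot=[
    [0,0,-0.8],
    [0,0,-0.8],
    [0,0,-0.8],
    [0,0,-0.8],
    [0,0,-0.8],
  ],
  travel=[
    [0,0,0],
    [0,0,0],
    [0,0,0],
    [0,0,0],
    [0,0,0],
  ],
  claw=[20,20,20,20,20],
)

```text
clock: 11.08
position: [0.6005, 0.1723, 0.1363]
tool_rot: [0.639, 0.769, 0.0, 0.0]
wrist_force: [-1.5, -0.3, 6.0]
width: 0.27
finger_force: 30.0
```

```bash
cat > sp.py <<'E'
from h import *
o=ctrl.get_obs(); print(np.round(o["position"],4),np.round(o["tool_rot"],4),np.round(o["wrist_force"],2),np.round(o["wrist_torque"],3),np.round(o["qpos"],2))
for n in ("wrist","side","scene"):
    im,d,c=grab(n); P=cloud(d,c); S=cv2.cvtColor(im,cv2.COLOR_RGB2HSV)[...,1]
    r=(P[...,0]-.4955)**2+(P[...,1]-.1878)**2
    m=(P[...,2]>.0575)&(P[...,2]<.0645)&(P[...,0]>.44)&(P[...,0]<.545)&(abs(P[...,1]-.17)<.04)&(S<60)&(r>.0085**2);h=P[m]
    if len(h)>20:
        l=cv2.fitLine(h[:,:2].astype(np.float32),cv2.DIST_HUBER,0,.01,.01).ravel(); print(n,len(h),"yaw",np.degrees(np.arctan(l[1]/l[0])).round(2),"y at x=.50",(l[3]+(.5-l[2])*l[1]/l[0]).round(4), np.ptp(h,0).round(3))
E
python3 sp.py
```

```text
[0.6005 0.1723 0.1363] [6.387e-01 7.694e-01 1.000e-04 1.000e-04] [-1.47 -0.27  6.  ] [-0.126  0.35   0.14 ] [-0.39  0.91  0.07  1.69 -0.1   0.54 -0.07]
wrist 4487 yaw 9.11 y at x=.50 0.1635 [0.079 0.029 0.006]
side 154 yaw 4.0 y at x=.50 0.1574 [0.077 0.03  0.007]
scene 169 yaw 4.76 y at x=.50 0.1603 [0.078 0.028 0.007]
```

Emit:
move_arm(
  rot=[
    [0,0,-0.9],
    [0,0,-0.9],
    [0,0,-0.9],
    [0,0,-0.9],
    [0,0,-0.9],
  ],
  travel=[
    [0,0,0],
    [0,0,0],
    [0,0,0],
    [0,0,0],
    [0,0,0],
  ],
  claw=[20,20,20,20,20],
)

```text
clock: 11.85
position: [0.6002, 0.1724, 0.1363]
tool_rot: [0.885, 0.466, -0.0, -0.0]
wrist_force: [-2.0, 0.8, 6.2]
width: 0.269
finger_force: 30.0
```

Emit:
move_arm(
  rot=[
    [0,0,-0.7],
    [0,0,-0.7],
    [0,0,-0.7],
    [0,0,-0.6],
    [0,0,-0.4],
  ],
  travel=[
    [0,0,0],
    [0,0,0],
    [0,0,0],
    [0,0,0],
    [0,0,0],
  ],
  claw=[20,20,20,20,20],
)

```text
clock: 12.48
position: [0.6001, 0.1725, 0.1364]
tool_rot: [0.977, 0.214, -0.0, -0.0]
wrist_force: [-2.6, -0.6, 7.9]
width: 0.272
finger_force: 30.0
```

```bash
python3 sp.py; python3 -c "
from scipy.spatial.transform import Rotation as R
from h import *
m=R.from_quat(ctrl.get_obs()['tool_rot']).as_matrix(); print(np.degrees(np.arctan2(m[1,1],m[0,1])))"
```

```text
[0.6001 0.1725 0.1364] [ 9.768e-01  2.142e-01 -3.000e-04 -2.000e-04] [-2.6  -0.62  7.85] [-0.023  0.594  0.122] [-0.57  0.95  0.4   1.7  -0.59  0.61 -0.96]
wrist 832 yaw -39.03 y at x=.50 0.193 [0.026 0.023 0.004]
side 160 yaw 4.89 y at x=.50 0.159 [0.076 0.033 0.007]
scene 55 yaw 29.41 y at x=.50 0.171 [0.028 0.022 0.007]
-65.15570519404235
```

Emit:
move_arm(
  rot=[
    [0,0,-0.6],
    [0,0,-0.6],
    [0,0,-0.5],
    [0,0,-0.3],
    [0,0,0],
  ],
  travel=[
    [0,0,0],
    [0,0,0],
    [0,0,0],
    [0,0,0],
    [0,0,0],
  ],
  claw=[20,20,20,20,20],
)

```text
clock: 13.25
position: [0.6, 0.1727, 0.1363]
tool_rot: [0.999, 0.042, -0.0, -0.0]
wrist_force: [-2.5, 0.7, 7.4]
width: 0.274
finger_force: 30.0
```

```bash
cat > st.py <<'E'
from scipy.spatial.transform import Rotation as R
from h import *
o=ctrl.get_obs(); m=R.from_quat(o['tool_rot']).as_matrix(); print("t",round(o["clock"],2),"pos",np.round(o["position"],4),"yaw_y",np.degrees(np.arctan2(m[1,1],m[0,1])).round(2),"tilt",np.degrees(np.arccos(-m[2,2])).round(2),"F",np.round(o["wrist_force"],2),"T",np.round(o["wrist_torque"],3),"q",np.round(o["qpos"],2),"w",round(o["width"],3))
E
python3 st.py
```

```text
t 13.25 pos [0.6    0.1727 0.1363] yaw_y -85.15 tilt 0.06 F [-2.45  0.74  7.41] T [ 0.09   0.665 -0.028] q [-0.61  0.98  0.49  1.7  -0.71  0.65 -1.21] w 0.274
```

Emit:
move_arm(
  rot=[
    [0,0,-0.2],
    [0,0,-0.2],
    [0,0,0],
    [0,0,0],
    [0,0,0],
  ],
  travel=[
    [0,0,0],
    [0,0,0],
    [0,0,0],
    [0,0,0],
    [0,0,0],
  ],
  claw=[20,20,20,20,20],
)

```text
clock: 13.88
position: [0.6001, 0.1727, 0.1363]
tool_rot: [1.0, 0.008, -0.0, -0.0]
wrist_force: [-1.4, 0.3, 7.9]
width: 0.27
finger_force: 30.0
```

```bash
python3 st.py
```

```text
t 13.88 pos [0.6001 0.1727 0.1363] yaw_y -89.13 tilt 0.07 F [-1.44  0.32  7.87] T [0.16  0.602 0.025] q [-0.62  0.98  0.51  1.7  -0.73  0.66 -1.26] w 0.27
```

Emit:
move_arm(
  rot=[
    [0,0,-0.25],
    [0,0,-0.25],
    [0,0,-0.2],
    [0,0,0],
    [0,0,0],
  ],
  travel=[
    [0,0,0],
    [0,0,0],
    [0,0,0],
    [0,0,0],
    [0,0,0],
  ],
  claw=[20,20,20,20,20],
)

```text
clock: 14.5
position: [0.6001, 0.1727, 0.1364]
tool_rot: [0.999, -0.053, -0.0, -0.0]
wrist_force: [-1.5, 0.5, 8.1]
width: 0.268
finger_force: 30.0
```

```bash
python3 st.py
```

```text
t 14.5 pos [0.6001 0.1727 0.1364] yaw_y -96.12 tilt 0.07 F [-1.53  0.53  8.12] T [0.096 0.622 0.048] q [-0.64  0.99  0.54  1.7  -0.76  0.67 -1.35] w 0.268
```

Emit:
move_arm(
  rot=[
    [0,0,-0.15],
    [0,0,-0.15],
    [0,0,0],
    [0,0,0],
    [0,0,0],
  ],
  travel=[
    [0,0,0],
    [0,0,0],
    [0,0,0],
    [0,0,0],
    [0,0,0],
  ],
  claw=[20,20,20,20,20],
)

```text
clock: 15.12
position: [0.6, 0.1728, 0.1363]
tool_rot: [0.997, -0.079, -0.001, -0.0]
wrist_force: [-2.3, 0.8, 7.3]
width: 0.272
finger_force: 30.0
```

```bash
python3 st.py; python3 - <<'E'
from h import *
im,d,c=grab("side"); cv2.imwrite("pics/d1.png",cv2.resize(im[130:230,160:290,::-1],None,fx=5,fy=5,interpolation=2))
E
```

```text
t 15.12 pos [0.6    0.1728 0.1363] yaw_y -99.09 tilt 0.08 F [-2.26  0.81  7.32] T [0.061 0.577 0.169] q [-0.64  0.99  0.55  1.7  -0.78  0.68 -1.39] w 0.272
```

View pics/d1.png

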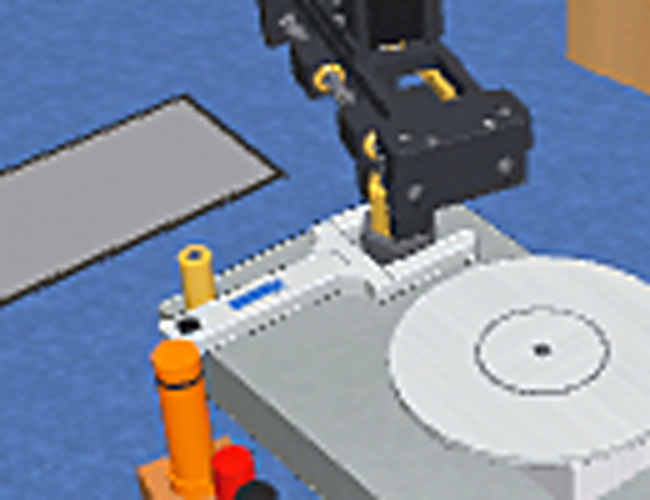

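The handle bears on the post at crop (195,290), and the moment is rising (0.17). I'll give one more small nudge to confirm the stop.

Emit:
move_arm(
  rot=[
    [0,0,-0.15],
    [0,0,-0.15],
    [0,0,0],
    [0,0,0],
    [0,0,0],
  ],
  travel=[
    [0,0,0],
    [0,0,0],
    [0,0,0],
    [0,0,0],
    [0,0,0],
  ],
  claw=[20,20,20,20,20],
)

```text
clock: 15.8
position: [0.6001, 0.1728, 0.1363]
tool_rot: [0.995, -0.105, -0.001, -0.0]
wrist_force: [-2.3, 0.3, 8.1]
width: 0.272
finger_force: 30.1
```

```bash
python3 st.py
```

```text
t 15.8 pos [0.6001 0.1728 0.1363] yaw_y -102.0 tilt 0.07 F [-2.3   0.34  8.15] T [0.052 0.65  0.49 ] q [-0.65  1.    0.57  1.71 -0.79  0.69 -1.43] w 0.272
```

Hard stop reached: the moment jumped to 0.49 N m. I'm releasing and rising.

Emit:
move_arm(
  rot=[
    [0,0,0],
    [0,0,0],
    [0,0,0],
    [0,0,0],
    [0,0,0],
  ],
  travel=[
    [0,0,0],
    [0,0,0],
    [0,0,0],
    [0,0,0.15],
    [0,0,0.25],
  ],
  claw=[50,50,50,50,50],
)

```text
clock: 16.42
position: [0.5993, 0.1725, 0.2148]
tool_rot: [0.994, -0.106, -0.002, 0.001]
wrist_force: [1.0, 0.2, 0.1]
width: 0.567
finger_force: 0.0
```

Emit:
move_arm(
  rot=[
    [0,0,0.5],
    [0,0,0.5],
    [0,0,0.2],
    [0,0,0],
    [0,0,0],
  ],
  travel=[
    [-0.1,0,0.05],
    [-0.1,0,0.0],
    [-0.1,0,0],
    [0,0,0],
    [0,0,0],
  ],
  claw=[50,50,50,50,50],
)

```text
clock: 17.05
position: [0.5414, 0.1725, 0.2258]
tool_rot: [1.0, -0.002, 0.001, 0.0]
wrist_force: [1.1, 0.5, -0.9]
width: 0.563
finger_force: 0.0
```

```bash
python3 st.py; cat > span2.py <<'E'
from h import *
import sys
im,d,c=grab("wrist",sys.argv[1]+".png"); np.savez(sys.argv[1]+".npz",im=im,d=d,K=c[0],R=c[1],t=c[2])
P=cloud(d,c); S=cv2.cvtColor(im,cv2.COLOR_RGB2HSV)[...,1]
m=(P[...,2]>.057)&(P[...,2]<.0635)&(P[...,0]>.44)&(P[...,0]<.66)&(abs(P[...,1]-.17)<.06)
k,l,st,ce=cv2.connectedComponentsWithStats(m.astype(np.uint8)); i=1+np.argmax(st[1:,4]); q=P[l==i]
print(st[i],q.min(0),q.max(0),np.median(q[:,2]))
h=q[q[:,0]<.535]; l=cv2.fitLine(h[:,:2].astype(np.float32),cv2.DIST_HUBER,0,.01,.01).ravel(); A=l[:2]*np.sign(l[0]);B=np.array([-A[1],A[0]])
a=(q[:,:2]-l[2:])@A;b=(q[:,:2]-l[2:])@B; hb=b[a<.03]
print("yaw",np.degrees(np.arctan2(A[1],A[0])),"len",np.ptp(a),"hlat",hb.min(),hb.max(),"origin from tail",l[2:]+A*(a.min()+.08)+B*(hb.min()+hb.max())/2,"from tip",l[2:]+A*(a.max()-.085))
E
python3 span2.py w5; python3 nut.py w5.npz
```

```text
t 17.05 pos [0.5414 0.1725 0.2258] yaw_y -90.24 tilt 0.07 F [ 1.05  0.52 -0.87] T [0.009 0.169 0.033] q [-0.72  0.8   0.6   1.84 -0.67  0.71 -1.32] w 0.563
[ 231   97   82  194 6091] [0.46584228 0.14014298 0.05700144] [0.63130613 0.20443782 0.06349581] 0.061550060317786155
yaw 2.5202405 len 0.1643503995358882 hlat -0.0113435716524403 0.025569091828308216 origin from tail [0.54578001 0.17754294] from tip [0.54544381 0.1704085 ]
stud 477 0.1046 circ ((0.6005890369415283, 0.1722773313522339), 0.008013606071472168) box [0.6007 0.1723] [0.0153 0.0151]
nut 582 0.0921 circ ((0.6007972359657288, 0.17240577936172485), 0.01373571902513504) box [0.6009 0.1724] [0.0264 0.0257]
  hexfit [0.6006 0.1722] flat normal deg mod60 19.53 rms mm 0.0959779397994773
hex 859 0.066 circ ((0.6020094156265259, 0.17272605001926422), 0.029480410739779472) box [0.5977 0.1733] [0.0453 0.0573]
  hexfit [0.602  0.1767] flat normal deg mod60 29.36 rms mm 7.159873414157956
deck z 0.0496563451876753 max y 0.22102950361817053 x 0.4776590191853303 0.6488253801440739
```

View pics/w5.png

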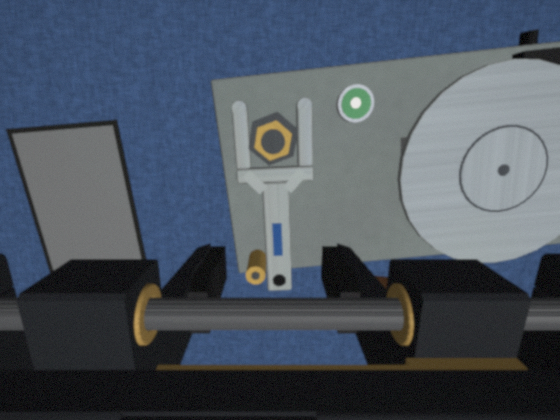

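```bash
cat > hexm.py <<'E'
from h import *
import sys
from scipy.optimize import minimize
f=np.load(sys.argv[1]); im,d,c=f["im"],f["d"],(f["K"],f["R"],f["t"]); P=cloud(d,c)
r=np.hypot(P[...,0]-.6006,P[...,1]-.1723); V=im.max(2)
print(np.bincount(V[(r<.0205)&(abs(P[...,2]-.066)<.003)]//10))
m=(r<.024)&(abs(P[...,2]-.066)<.0025)&(V<115); q=P[m][:,:2].astype(np.float32); hull=cv2.convexHull(q)[:,0]
n=lambda t:np.array([[np.cos(t+k*np.pi/3),np.sin(t+k*np.pi/3)] for k in range(6)])
for nm,pts in(("hull",hull),):
    g=lambda p:((((pts-p[:2])@n(p[2]).T).max(1)-.018)**2).sum()
    b=min((minimize(g,[.6006,.1723,a],method="Nelder-Mead",options=dict(xatol=1e-6,fatol=1e-13,maxiter=3000)) for a in np.radians(range(-30,30,10))),key=lambda r:r.fun)
    print(nm,len(pts),b.x[:2],np.degrees(b.x[2])%60,1e3*np.sqrt(b.fun/len(pts)))
E
python3 hexm.py w2.npz; python3 hexm.py w5.npz
```

```text
[  0   0   0   0   4  20  19  59 376  79  21   3   0   2   1   2]
hull 18 [0.60026685 0.17263239] 35.68173881065621 0.28015913871707415
[  0   0   0   0   0   0   0  20 487 150  81  34  30  24   7]
hull 30 [0.60055807 0.17223601] 19.743421946724894 0.2617169327311311
```

The hexagon has turned about 15.9° (0.278 rad, within the limit), so the locknut is at about 4.19 rad and tight. The spanner is at yaw 2.5°, origin (0.5455, 0.1704). I'm descending to take it.

Emit:
move_arm(
  rot=[
    [0,0,0.27],
    [0,0,0],
    [0,0,0],
    [0,0,0],
    [0,0,0],
  ],
  travel=[
    [0.006,-0.011,-0.15],
    [0,0,-0.15],
    [0,0,-0.14],
    [0,0,0],
    [0,0,0],
  ],
  claw=[50,50,50,50,50],
)

```text
clock: 17.73
position: [0.5426, 0.17, 0.1384]
tool_rot: [1.0, 0.021, 0.001, 0.0]
wrist_force: [0.1, -0.6, -0.4]
width: 0.568
finger_force: 0.0
```

```bash
python3 st.py
```

```text
t 17.73 pos [0.5426 0.17   0.1384] yaw_y -87.55 tilt 0.09 F [ 0.12 -0.63 -0.39] T [-0.031  0.143 -0.027] q [-0.64  0.92  0.45  1.88 -0.77  0.53 -1.19] w 0.568
```

Emit:
move_arm(
  rot=[
    [0,0,0],
    [0,0,0],
    [0,0,0],
    [0,0,0],
    [0,0,0],
  ],
  travel=[
    [0,0,-0.06],
    [0,0,-0.045],
    [0,0,0],
    [0,0,0],
    [0,0,0],
  ],
  claw=[50,50,50,18,18],
)

```text
clock: 18.35
position: [0.5418, 0.1702, 0.117]
tool_rot: [1.0, 0.022, 0.0, 0.0]
wrist_force: [0.3, 0.4, 0.2]
width: 0.365
finger_force: 0.0
```

Emit:
move_arm(
  rot=[
    [0,0,0],
    [0,0,0],
    [0,0,0.1],
    [0,0,0.1],
    [0,0,0],
  ],
  travel=[
    [0,0,0],
    [0,0,0],
    [0,-0.005,0],
    [0,-0.005,0],
    [0,0,0],
  ],
  claw=[18,18,18,18,18],
)

```text
clock: 18.98
position: [0.5419, 0.1683, 0.1169]
tool_rot: [0.999, 0.039, 0.0, -0.0]
wrist_force: [-0.2, 0.5, 2.8]
width: 0.238
finger_force: 30.0
```

Emit:
move_arm(
  rot=[
    [0,0,0],
    [0,0,0],
    [0,0,0],
    [0,0,0],
    [0,0,0],
  ],
  travel=[
    [0,0,0.03],
    [0,0,0.04],
    [0,0,0.08],
    [0,0,0.1],
    [0,0,0.15],
  ],
  claw=[18,18,18,18,18],
)

```text
clock: 19.6
position: [0.5407, 0.1679, 0.1979]
tool_rot: [0.999, 0.039, -0.001, 0.0]
wrist_force: [1.0, 0.0, -3.6]
width: 0.245
finger_force: 30.0
```

```bash
python3 st.py
```

```text
t 19.6 pos [0.5407 0.1679 0.1979] yaw_y -85.53 tilt 0.11 F [ 1.01  0.03 -3.61] T [-0.023  0.062 -0.024] q [-0.68  0.83  0.54  1.86 -0.68  0.64 -1.22] w 0.245
```

Emit:
move_arm(
  rot=[
    [0,0,0],
    [0,0,0],
    [0,0,0],
    [0,0,0],
    [0,0,0],
  ],
  travel=[
    [-0.04,0.2,0],
    [-0.05,0.25,0],
    [-0.05,0.25,0],
    [-0.05,0.22,0],
    [0,0.095,0],
  ],
  claw=[18,18,18,18,18],
)

```text
clock: 20.23
position: [0.5014, 0.3748, 0.1972]
tool_rot: [0.999, 0.042, -0.001, -0.001]
wrist_force: [-0.3, -0.2, -3.2]
width: 0.243
finger_force: 30.0
```

Emit:
move_arm(
  rot=[
    [0,0,0],
    [0,0,0],
    [0,0,0],
    [0,0,0],
    [0,0,0],
  ],
  travel=[
    [0,0,-0.15],
    [0,0,-0.2],
    [0,0,-0.15],
    [0,0,-0.08],
    [0,0,0],
  ],
  claw=[18,18,18,18,18],
)

```text
clock: 20.85
position: [0.5037, 0.3704, 0.0805]
tool_rot: [0.999, 0.039, -0.001, 0.001]
wrist_force: [0.6, -1.2, -2.2]
width: 0.25
finger_force: 30.0
```

```bash
python3 st.py
```

```text
t 20.85 pos [0.5037 0.3704 0.0805] yaw_y -85.57 tilt 0.09 F [ 0.63 -1.17 -2.19] T [-0.016  0.236 -0.01 ] q [-0.96  1.07  0.48  1.71 -0.82  0.58 -1.48] w 0.25
```

Emit:
move_arm(
  rot=[
    [0,0,0],
    [0,0,0],
    [0,0,0],
    [0,0,0],
    [0,0,0],
  ],
  travel=[
    [0,0,-0.03],
    [0,0,-0.025],
    [0,0,-0.006],
    [0,0,0],
    [0,0,0],
  ],
  claw=[18,18,18,18,40],
)

```text
clock: 21.48
position: [0.5039, 0.3714, 0.069]
tool_rot: [0.999, 0.039, 0.0, -0.0]
wrist_force: [0.2, 0.1, -0.3]
width: 0.336
finger_force: 0.0
```

Emit:
move_arm(
  rot=[
    [0,0,0],
    [0,0,0],
    [0,0,0],
    [0,0,0],
    [0,0,0],
  ],
  travel=[
    [0,0,0],
    [0,0,0],
    [0,0,0.15],
    [0,0,0.25],
    [0,0,0.3],
  ],
  claw=[50,50,50,50,50],
)

```text
clock: 22.1
position: [0.503, 0.371, 0.2092]
tool_rot: [0.999, 0.039, -0.001, 0.001]
wrist_force: [0.5, 0.4, -0.0]
width: 0.567
finger_force: 0.0
```

```bash
python3 st.py; python3 - <<'E'
from h import *
for n in("scene","side"):
    im,d,c=grab(n,n+"1.png"); np.savez(n+"1.npz",im=im,d=d,K=c[0],R=c[1],t=c[2]); P=cloud(d,c)
    m=(P[...,2]>.009)&(P[...,2]<.02)&(abs(P[...,0]-.505)<.12)&(abs(P[...,1]-.371)<.06); q=P[m]; print(n,len(q),q.mean(0).round(3),q.min(0).round(3),q.max(0).round(3),np.median(q[:,2]))
    r=np.hypot(P[...,0]-.6024,P[...,1]-.1732); hsv=cv2.cvtColor(im,cv2.COLOR_RGB2HSV); 
    H,S,V=[hsv[...,i].astype(int) for i in range(3)]
    # stylus top: orange
    om=(H>=4)&(H<16)&(S>150)&(np.hypot(P[...,0]-.43,P[...,1]-.06)<.03)
    q=P[om]; t=q[q[:,2]>.137]; print("stylus",len(q),q[:,2].max().round(4),"top",t.mean(0).round(4),((t.max(0)+t.min(0))/2).round(4),np.ptp(t,0).round(4))
    wm=(P[...,2]>.066)&(P[...,2]<.073)&(abs(P[...,0]-.42)<.04)&(abs(P[...,1]-.02)<.08); print("block",cv2.minAreaRect(P[wm][:,:2].astype(np.float32)))
    # weights
    bm=(H>14)&(H<28)&(S>110)&(V>70)&(P[...,2]>.013)&(P[...,2]<.026)&(P[...,1]<-.25); k,l,st,ce=cv2.connectedComponentsWithStats(bm.astype(np.uint8))
    for i in range(1,k):
        if st[i,4]>100: w=P[l==i]; print("weight",((w.max(0)+w.min(0))/2).round(4),st[i,4],np.ptp(w,0).round(3))
E
```

```text
t 22.1 pos [0.503  0.371  0.2092] yaw_y -85.53 tilt 0.13 F [ 0.55  0.37 -0.03] T [ 0.065  0.11  -0.011] q [-1.03  0.9   0.63  1.67 -0.69  0.81 -1.58] w 0.567
scene 461 [0.521 0.372 0.012] [0.432 0.342 0.009] [0.599 0.409 0.019] 0.011995643507636567
stylus 182 0.1465 top [0.4299 0.0599 0.1431] [0.428  0.0597 0.142 ] [0.0173 0.0178 0.009 ]
block ((0.4253934323787689, 0.02800804004073143), (0.11218637973070145, 0.051036130636930466), 84.74877166748047)
weight [ 0.4791 -0.3118  0.0188] 799 [0.117 0.092 0.012]
weight [ 0.4723 -0.4273  0.0183] 423 [0.06  0.058 0.011]
side 357 [0.516 0.371 0.012] [0.43  0.343 0.009] [0.595 0.409 0.016] 0.011889655111256682
stylus 394 0.1454 top [0.4255 0.0565 0.1406] [0.427  0.0601 0.1415] [0.0201 0.0191 0.0078]
block ((0.424898624420166, 0.028375878930091858), (0.11437693983316422, 0.04470674693584442), 83.81391906738281)
weight [ 0.5056 -0.2926  0.0175] 677 [0.059 0.06  0.009]
weight [ 0.4519 -0.3288  0.0176] 812 [0.059 0.06  0.009]
weight [ 0.4707 -0.4266  0.0176] 923 [0.059 0.06  0.009]
```

One weight has been knocked to (0.506, -0.293). The spanner is flat on its mat (0.512, 0.371). I'm moving over the stylus at about (0.427, 0.060).

Emit:
move_arm(
  rot=[
    [0,0,0.8],
    [0,0,0.8],
    [0,0,0.8],
    [0,0,0.8],
    [0,0,0.8],
  ],
  travel=[
    [-0.036,-0.15,0.06],
    [-0.036,-0.15,0.06],
    [-0.036,-0.15,0.06],
    [-0.036,-0.15,0.06],
    [-0.036,-0.15,0.06],
  ],
  claw=[45,45,45,45,45],
)

```text
clock: 22.82
position: [0.4672, 0.2202, 0.2686]
tool_rot: [0.925, 0.381, -0.0, 0.0]
wrist_force: [0.1, -0.1, 0.1]
width: 0.515
finger_force: 0.0
```

Emit:
move_arm(
  rot=[
    [0,0,0.8],
    [0,0,0.8],
    [0,0,0.8],
    [0,0,0.8],
    [0,0,0.8],
  ],
  travel=[
    [-0.036,-0.17,0],
    [-0.036,-0.17,0],
    [-0.036,-0.17,0],
    [-0.036,-0.17,0],
    [-0.036,-0.07,0],
  ],
  claw=[45,45,45,45,45],
)

```text
clock: 23.45
position: [0.431, 0.0691, 0.2684]
tool_rot: [0.74, 0.673, -0.0, 0.0]
wrist_force: [0.3, -0.3, -0.1]
width: 0.512
finger_force: 0.0
```

```bash
python3 st.py; cat > sty.py <<'E'
from h import *
import sys
im,d,c=grab("wrist",sys.argv[1]+".png"); np.savez(sys.argv[1]+".npz",im=im,d=d,K=c[0],R=c[1],t=c[2])
P=cloud(d,c); hsv=cv2.cvtColor(im,cv2.COLOR_RGB2HSV); H,S=hsv[...,0].astype(int),hsv[...,1]
m=(np.hypot(P[...,0]-.427,P[...,1]-.06)<.03)&(P[...,2]>.139)&(P[...,2]<.15); q=P[m]
if len(q)>5: print("top",len(q),np.median(q[:,2]),cv2.minEnclosingCircle(q[:,:2].astype(np.float32)),((q.max(0)+q.min(0))/2).round(4))
m=(np.hypot(P[...,0]-.427,P[...,1]-.06)<.03)&(P[...,2]>.074)&(P[...,2]<.083); q=P[m]
if len(q)>5: print("collar",len(q),((q.max(0)+q.min(0))/2).round(4),np.ptp(q,0).round(4))
E
python3 sty.py w6
```

```text
t 23.45 pos [0.431  0.0691 0.2684] yaw_y -5.43 tilt 0.05 F [ 0.32 -0.35 -0.12] T [-0.112  0.017  0.026] q [-0.39  0.52  0.19  2.16 -0.21  0.47 -0.14] w 0.512
top 608 0.14354614711512137 ((0.4251866936683655, 0.06098271533846855), 0.01045416109263897) [0.4252 0.0612 0.1422]
collar 142 [0.425  0.0638 0.0784] [0.0237 0.0188 0.0087]
```

Emit:
move_arm(
  rot=[
    [0,0,0],
    [0,0,0],
    [0,0,0],
    [0,0,0],
    [0,0,0],
  ],
  travel=[
    [-0.029,-0.04,-0.05],
    [0,0,-0.15],
    [0,0,-0.17],
    [0,0,-0.16],
    [0,0,0],
  ],
  claw=[45,45,45,45,45],
)

```text
clock: 24.12
position: [0.425, 0.0635, 0.1609]
tool_rot: [0.741, 0.672, -0.002, -0.001]
wrist_force: [-0.6, -0.2, -0.3]
width: 0.508
finger_force: 0.0
```

Emit:
move_arm(
  rot=[
    [0,0,0],
    [0,0,0],
    [0,0,0],
    [0,0,0],
    [0,0,0],
  ],
  travel=[
    [0,0,0],
    [0,0,0],
    [0,0,0],
    [0,0,0],
    [0,0,0],
  ],
  claw=[15,15,15,15,15],
)

```text
clock: 24.75
position: [0.4263, 0.0634, 0.1634]
tool_rot: [0.74, 0.672, 0.001, 0.0]
wrist_force: [0.5, 0.3, 6.8]
width: 0.216
finger_force: 30.0
```

```bash
python3 st.py
```

```text
t 24.75 pos [0.4263 0.0634 0.1634] yaw_y -5.53 tilt 0.12 F [0.46 0.26 6.77] T [-0.008  0.24   0.034] q [-0.29  0.73  0.06  2.26 -0.27  0.15 -0.08] w 0.216
```

The stylus is gripped. I'm lifting it straight out and going near the switch bank for a look.

Emit:
move_arm(
  rot=[
    [0,0,0],
    [0,0,0],
    [0,0,0],
    [0,0,0],
    [0,0,0],
  ],
  travel=[
    [0,0,0.08],
    [0,0,0.14],
    [0,0,0.16],
    [0,0,0.16],
    [0,0,0.14],
  ],
  claw=[15,15,15,15,15],
)

```text
clock: 25.38
position: [0.4256, 0.0632, 0.3]
tool_rot: [0.74, 0.672, 0.0, 0.0]
wrist_force: [0.7, 0.1, -1.4]
width: 0.217
finger_force: 30.0
```

Emit:
move_arm(
  rot=[
    [0,0,0],
    [0,0,0],
    [0,0,0],
    [0,0,0],
    [0,0,0],
  ],
  travel=[
    [0.1,-0.16,0],
    [0.14,-0.21,0],
    [0.14,-0.21,0],
    [0.14,-0.21,0],
    [0.12,-0.2,0],
  ],
  claw=[15,15,15,15,15],
)

```text
clock: 26.0
position: [0.5544, -0.1362, 0.2988]
tool_rot: [0.74, 0.672, 0.0, 0.0]
wrist_force: [1.0, 0.5, -0.6]
width: 0.218
finger_force: 30.0
```

Emit:
move_arm(
  rot=[
    [0,0,0],
    [0,0,0],
    [0,0,0],
    [0,0,0],
    [0,0,0],
  ],
  travel=[
    [0,0,0],
    [0,0,0],
    [0,0,0],
    [0,0,0],
    [0,0,0],
  ],
  claw=[15,15,15,15,15],
)

```text
clock: 26.62
position: [0.5537, -0.1341, 0.2987]
tool_rot: [0.74, 0.673, 0.0, -0.0]
wrist_force: [0.2, 0.4, -0.7]
width: 0.218
finger_force: 30.0
```

```bash
python3 st.py; cat > sw.py <<'E'
from h import *
import sys
im,d,c=grab("wrist",sys.argv[1]+".png"); P=cloud(d,c); hsv=cv2.cvtColor(im,cv2.COLOR_RGB2HSV); H,S=hsv[...,0].astype(int),hsv[...,1].astype(int)
reg=(abs(P[...,0]-.6)<.09)&(abs(P[...,1]+.13)<.04)&(P[...,2]>.066)
m=reg&((H<10)|(H>170))&(S>120)
k,l,st,ce=cv2.connectedComponentsWithStats(m.astype(np.uint8))
for i in range(1,k):
    if st[i,4]>40:
        q=P[l==i]; print("red",ce[i].round(),st[i,4],"c",((q.max(0)+q.min(0))/2).round(4),np.ptp(q,0).round(4)); r=cv2.minAreaRect(q[:,:2].astype(np.float32)); print(r)
        for y in np.arange(-.145,-.105,.004):
            s=q[abs(q[:,1]-y)<.002]
            if len(s): print("  y",y.round(3),"z",np.median(s[:,2]).round(4),"x",s[:,0].min().round(4),s[:,0].max().round(4))
# stylus tip: orange/white near tool axis
np.savez(sys.argv[1]+".npz",im=im,d=d,K=c[0],R=c[1],t=c[2])
E
python3 sw.py w7
```

```text
t 26.62 pos [ 0.5537 -0.1341  0.2987] yaw_y -5.46 tilt 0.01 F [ 0.17  0.39 -0.68] T [-0.053  0.102 -0.015] q [ 0.04  0.63  0.2   1.75 -0.17  0.78  0.22] w 0.218
red [336. 181.] 667 c [ 0.6194 -0.1271  0.077 ] [0.0233 0.0368 0.0148]
((0.6193397045135498, -0.12717506289482117), (0.019995614886283875, 0.036119844764471054), 6.546884059906006)
  y -0.145 z 0.0714 x 0.6125 0.6292
  y -0.141 z 0.0826 x 0.6115 0.631
  y -0.137 z 0.0824 x 0.6108 0.6304
  y -0.133 z 0.0813 x 0.6098 0.6299
  y -0.129 z 0.0801 x 0.6097 0.6298
  y -0.125 z 0.0791 x 0.6091 0.6293
  y -0.121 z 0.0779 x 0.6091 0.6287
  y -0.117 z 0.0767 x 0.6083 0.628
  y -0.113 z 0.0758 x 0.6077 0.6271
  y -0.109 z 0.0741 x 0.6088 0.6271
```

View pics/w7.png

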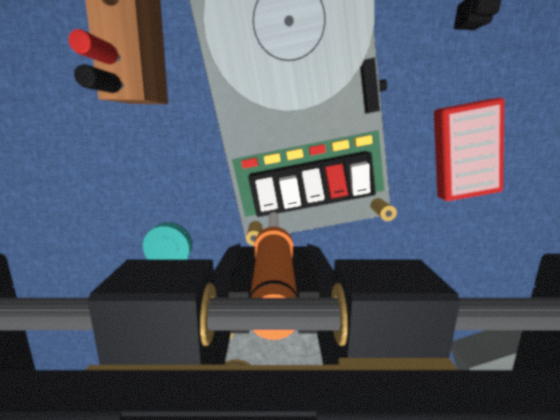

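The red rocker is at (336,181), fourth from the robot's side; its outer end is at (0.620, -0.139) and stands up to z 0.0825. I'll check the stylus tip's offset in the image.

```bash
python3 - <<'E'
from h import *
f=np.load("w7.npz"); im,d,c=f["im"],f["d"],(f["K"],f["R"],f["t"])
tip=np.array([.5537,-.1365,.1437]); print("tip px pred",proj(c,tip),"collar pred",proj(c,tip+[0,0,.066]))
P=cloud(d,c)
m=(P[...,2]>.135)&(np.hypot(P[...,0]-.554,P[...,1]+.135)<.025)&(d>0)
for lo in np.arange(.135,.24,.01):
    q=P[m&(P[...,2]>=lo)&(P[...,2]<lo+.01)]
    if len(q): print(lo.round(3),len(q),((q.max(0)+q.min(0))/2).round(4),np.ptp(q,0).round(4))
E
```

```text
tip px pred [273.25008586 215.59718621] collar pred [273.09929385 247.11370013]
0.145 31 [ 0.5541 -0.134   0.1502] [0.0071 0.0033 0.0087]
0.155 39 [ 0.5541 -0.1338  0.16  ] [0.0069 0.0029 0.0093]
0.165 45 [ 0.5536 -0.1341  0.1699] [0.0076 0.0037 0.0098]
0.175 20 [ 0.5542 -0.1332  0.1779] [0.0063 0.0018 0.0046]
0.195 11 [ 0.5544 -0.1288  0.2046] [0.0214 0.0084 0.0008]
0.205 373 [ 0.554  -0.1325  0.21  ] [0.0233 0.0164 0.0098]
0.215 208 [ 0.5541 -0.1306  0.22  ] [0.0193 0.0093 0.0099]
0.225 284 [ 0.5545 -0.1289  0.23  ] [0.037  0.0132 0.0099]
0.235 747 [ 0.555  -0.1285  0.24  ] [0.0446 0.0136 0.01  ]
```

Emit:
move_arm(
  rot=[
    [0,0,0],
    [0,0,0],
    [0,0,0],
    [0,0,0],
    [0,0,0],
  ],
  travel=[
    [0.12,-0.006,0],
    [0.14,-0.006,0],
    [0.072,0,-0.07],
    [0,0,-0.12],
    [0,0,-0.07],
  ],
  claw=[15,15,15,15,15],
)

```text
clock: 27.3
position: [0.6191, -0.1368, 0.2443]
tool_rot: [0.74, 0.672, -0.001, -0.001]
wrist_force: [-0.8, -0.1, -0.7]
width: 0.214
finger_force: 30.0
```

Emit:
move_arm(
  rot=[
    [0,0,0],
    [0,0,0],
    [0,0,0],
    [0,0,0],
    [0,0,0],
  ],
  travel=[
    [0,0,0],
    [0,0,0],
    [0,0,0],
    [0,0,0],
    [0,0,0],
  ],
  claw=[15,15,15,15,15],
)

```text
clock: 27.92
position: [0.6204, -0.1372, 0.2469]
tool_rot: [0.74, 0.672, 0.0, 0.0]
wrist_force: [-0.3, -0.2, -0.3]
width: 0.214
finger_force: 30.0
```

```bash
python3 st.py
```

```text
t 27.93 pos [ 0.6204 -0.1372  0.2469] yaw_y -5.52 tilt 0.04 F [-0.26 -0.15 -0.32] T [-0.043  0.095 -0.014] q [ 0.05  0.77  0.19  1.6  -0.18  0.78  0.21] w 0.214
```

Emit:
move_arm(
  rot=[
    [0,0,0],
    [0,0,0],
    [0,0,0],
    [0,0,0],
    [0,0,0],
  ],
  travel=[
    [0,0,-0.03],
    [0,0,-0.02],
    [0,0,-0.015],
    [0,0,-0.015],
    [0,0,-0.01],
  ],
  claw=[15,15,15,15,15],
)

```text
clock: 28.55
position: [0.621, -0.1387, 0.2303]
tool_rot: [0.741, 0.672, 0.0, 0.002]
wrist_force: [-2.5, -2.8, 20.1]
width: 0.222
finger_force: 30.0
```

```bash
python3 st.py
```

```text
t 28.55 pos [ 0.621  -0.1387  0.2303] yaw_y -5.57 tilt 0.2 F [-2.51 -2.8  20.05] T [-0.924  0.917 -0.058] q [ 0.05  0.8   0.18  1.61 -0.19  0.75  0.22] w 0.222
```

It has bottomed out at 20 N. I'm lifting and checking the rockers and the stylus.

Emit:
move_arm(
  rot=[
    [0,0,0],
    [0,0,0],
    [0,0,0],
    [0,0,0],
    [0,0,0],
  ],
  travel=[
    [0,0,0.05],
    [0,0,0.1],
    [0,0,0.12],
    [-0.15,0,0.1],
    [-0.15,0,0],
  ],
  claw=[15,15,15,15,15],
)

```text
clock: 29.18
position: [0.5601, -0.136, 0.3035]
tool_rot: [0.74, 0.673, 0.001, 0.0]
wrist_force: [-0.5, 0.4, -0.3]
width: 0.212
finger_force: 30.0
```

Emit:
move_arm(
  rot=[
    [0,0,0],
    [0,0,0],
    [0,0,0],
    [0,0,0],
    [0,0,0],
  ],
  travel=[
    [0,0,0],
    [0,0,0],
    [0,0,0],
    [0,0,0],
    [0,0,0],
  ],
  claw=[15,15,15,15,15],
)

```text
clock: 29.8
position: [0.5605, -0.1371, 0.3023]
tool_rot: [0.74, 0.672, 0.0, -0.0]
wrist_force: [0.7, -0.1, 0.2]
width: 0.218
finger_force: 30.0
```

```bash
python3 st.py; python3 sw.py w8; cat > tilt.py <<'E'
from h import *
import sys
f=np.load(sys.argv[1]); im,d,c=f["im"],f["d"],(f["K"],f["R"],f["t"]); P=cloud(d,c); p=np.array(ctrl.get_obs()["position"])
m=(P[...,2]>p[2]-.18)&(P[...,2]<p[2]-.09)&(np.hypot(P[...,0]-p[0],P[...,1]-p[1])<.035)&(d>0)
for lo in np.arange(-.17,-.06,.01):
    q=P[m&(P[...,2]-p[2]>=lo)&(P[...,2]-p[2]<lo+.01)]-p
    if len(q)>3: print(lo.round(3),len(q),((q.max(0)+q.min(0))/2).round(4),np.ptp(q,0).round(4))
E
python3 tilt.py w8.npz; echo; python3 tilt.py w7.npz
```

```text
t 29.8 pos [ 0.5605 -0.1371  0.3023] yaw_y -5.51 tilt 0.0 F [ 0.68 -0.06  0.21] T [-0.071  0.076 -0.004] q [ 0.04  0.63  0.2   1.73 -0.16  0.8   0.22] w 0.218
red [329. 180.] 619 c [ 0.6194 -0.1293  0.0772] [0.0212 0.036  0.015 ]
((0.6194867491722107, -0.1293298900127411), (0.02005058526992798, 0.034899137914180756), 5.597644805908203)
  y -0.145 z 0.072 x 0.6113 0.6295
  y -0.141 z 0.076 x 0.6106 0.6297
  y -0.137 z 0.077 x 0.6106 0.6298
  y -0.133 z 0.0779 x 0.6099 0.63
  y -0.129 z 0.0791 x 0.6092 0.6294
  y -0.125 z 0.08 x 0.6093 0.629
  y -0.121 z 0.0816 x 0.6093 0.6289
  y -0.117 z 0.0827 x 0.6088 0.6284
  y -0.113 z 0.0808 x 0.6089 0.6281
-0.16 10 [ 0.0003 -0.0003 -0.1513] [0.0071 0.0031 0.0024]
-0.15 35 [ 0.0003 -0.0003 -0.1449] [0.0071 0.003  0.0091]
-0.14 38 [ 0.0004 -0.     -0.1348] [0.0068 0.0031 0.0095]
-0.13 42 [-0.000e+00 -1.000e-04 -1.251e-01] [0.0074 0.0028 0.0099]
-0.12 9 [ 0.0002  0.001  -0.1187] [0.0041 0.0013 0.0023]
-0.1 74 [ 0.0003  0.0045 -0.0924] [0.0231 0.0099 0.0047]

-0.16 22 [-0.0064  0.0031 -0.1534] [0.0071 0.0033 0.0062]
-0.15 38 [-0.0064  0.0033 -0.1451] [0.007  0.0029 0.0099]
-0.14 43 [-0.0068  0.003  -0.1348] [0.0076 0.0037 0.009 ]
-0.13 32 [-0.0063  0.0036 -0.1259] [0.0064 0.0025 0.0075]
-0.1 207 [-0.0065  0.0046 -0.0941] [0.0231 0.0164 0.0082]
```

The red rocker is now on (its slope has reversed), and the stylus is still upright, having slipped about 3 mm in the grip. I'm returning it to its hole.

Emit:
move_arm(
  rot=[
    [0,0,0],
    [0,0,0],
    [0,0,0],
    [0,0,0],
    [0,0,0],
  ],
  travel=[
    [-0.12,0.18,0],
    [-0.14,0.21,0],
    [-0.14,0.21,0],
    [-0.14,0.21,0],
    [-0.132,0.192,0],
  ],
  claw=[15,15,15,15,15],
)

```text
clock: 30.48
position: [0.425, 0.0647, 0.3027]
tool_rot: [0.74, 0.672, 0.0, 0.0]
wrist_force: [0.4, -0.5, -1.1]
width: 0.217
finger_force: 30.0
```

Emit:
move_arm(
  rot=[
    [0,0,0],
    [0,0,0],
    [0,0,0],
    [0,0,0],
    [0,0,0],
  ],
  travel=[
    [0,0,-0.1],
    [0,0,-0.1],
    [0,0,-0.08],
    [0,0,0],
    [0,0,0],
  ],
  claw=[15,15,15,15,15],
)

```text
clock: 31.1
position: [0.4262, 0.0632, 0.247]
tool_rot: [0.74, 0.672, 0.0, 0.0]
wrist_force: [0.6, -0.8, -0.8]
width: 0.219
finger_force: 30.0
```

```bash
python3 st.py
```

```text
t 31.1 pos [0.4262 0.0632 0.247 ] yaw_y -5.53 tilt 0.05 F [ 0.65 -0.76 -0.76] T [-0.078  0.082  0.04 ] q [-0.36  0.56  0.17  2.2  -0.23  0.4  -0.1 ] w 0.219
```

Emit:
move_arm(
  rot=[
    [0,0,0],
    [0,0,0],
    [0,0,0],
    [0,0,0],
    [0,0,0],
  ],
  travel=[
    [0,0,-0.09],
    [0,0,-0.1],
    [0,0,-0.1],
    [0,0,-0.1],
    [0,0,-0.03],
  ],
  claw=[15,15,15,15,15],
)

```text
clock: 31.72
position: [0.4261, 0.0632, 0.1629]
tool_rot: [0.74, 0.672, 0.0, 0.0]
wrist_force: [-3.4, -1.1, 45.8]
width: 0.214
finger_force: 30.0
```

```bash
python3 st.py
```

```text
t 31.73 pos [0.4261 0.0632 0.1629] yaw_y -5.54 tilt 0.02 F [-3.39 -1.07 45.82] T [-0.252  1.091  0.01 ] q [-0.29  0.74  0.06  2.26 -0.28  0.15 -0.07] w 0.214
```

Emit:
move_arm(
  rot=[
    [0,0,0],
    [0,0,0],
    [0,0,0],
    [0,0,0],
    [0,0,0],
  ],
  travel=[
    [0,0,0],
    [0,0,0],
    [0,0,0],
    [0,0,0.15],
    [0,0,0.25],
  ],
  claw=[45,45,45,45,45],
)

```text
clock: 32.35
position: [0.4252, 0.0632, 0.2428]
tool_rot: [0.74, 0.672, -0.001, -0.001]
wrist_force: [0.9, 0.9, -0.9]
width: 0.512
finger_force: 0.0
```

Emit:
move_arm(
  rot=[
    [0,0,0],
    [0,0,0],
    [0,0,0],
    [0,0,0],
    [0,0,0],
  ],
  travel=[
    [0.029,0.03,0.2],
    [0,0,0.1],
    [0,0,0],
    [0,0,0],
    [0,0,0],
  ],
  claw=[88,88,88,88,88],
)

```text
clock: 32.98
position: [0.431, 0.0691, 0.3015]
tool_rot: [0.74, 0.672, -0.001, -0.001]
wrist_force: [-0.1, 0.2, 0.6]
width: 1.0
finger_force: 0.0
```

```bash
python3 st.py; python3 sty.py w9; python3 - <<'E'
from h import *
for n in("scene","side"):
    im,d,c=grab(n,n+"2.png"); P=cloud(d,c); hsv=cv2.cvtColor(im,cv2.COLOR_RGB2HSV); H,S,V=[hsv[...,i].astype(int) for i in range(3)]
    bm=(H>14)&(H<28)&(S>110)&(V>70)&(P[...,2]>.013)&(P[...,2]<.026)&(P[...,1]<-.25); k,l,st,ce=cv2.connectedComponentsWithStats(bm.astype(np.uint8))
    for i in range(1,k):
        if st[i,4]>100: w=P[l==i]; print(n,"weight",((w.max(0)+w.min(0))/2).round(4),st[i,4],np.ptp(w,0).round(3))
    om=(H>=4)&(H<16)&(S>150)&(np.hypot(P[...,0]-.43,P[...,1]-.06)<.03); print(P[om][:,2].max())
E
```

```text
t 32.98 pos [0.431  0.0691 0.3015] yaw_y -5.52 tilt 0.14 F [-0.06  0.17  0.6 ] T [-0.083  0.068 -0.052] q [-0.43  0.47  0.25  2.12 -0.2   0.58 -0.13] w 1.0
top 464 0.1436030738800933 ((0.4260573387145996, 0.06037267670035362), 0.010051917284727097) [0.4261 0.0607 0.1423]
collar 112 [0.4263 0.0641 0.0786] [0.0234 0.0174 0.0085]
scene weight [ 0.4806 -0.3116  0.0185] 792 [0.116 0.092 0.011]
scene weight [ 0.4727 -0.427   0.0184] 429 [0.061 0.058 0.01 ]
0.14735538764005213
side weight [ 0.5061 -0.2925  0.0172] 673 [0.059 0.059 0.008]
side weight [ 0.4515 -0.3291  0.0174] 809 [0.059 0.06  0.009]
side weight [ 0.471  -0.4267  0.0181] 919 [0.059 0.059 0.009]
0.1446967069706391
```

The stylus stands in its hole, top at (0.426, 0.060, 0.144). Next are the weights: A (0.506, -0.2925), B (0.4515, -0.329), C (0.471, -0.427). I'm heading to A with the fingers closing across the A–B line.

Emit:
move_arm(
  rot=[
    [0,0,-0.505],
    [0,0,-0.505],
    [0,0,-0.505],
    [0,0,-0.505],
    [0,0,-0.505],
  ],
  travel=[
    [0.06,-0.18,0],
    [0.06,-0.18,0],
    [0.06,-0.18,0],
    [0.06,-0.18,0],
    [0.06,-0.18,0],
  ],
  claw=[88,88,88,88,88],
)

```text
clock: 33.75
position: [0.4918, -0.1119, 0.3021]
tool_rot: [0.87, 0.493, -0.0, -0.0]
wrist_force: [0.7, 0.4, -0.0]
width: 0.994
finger_force: 0.0
```

Emit:
move_arm(
  rot=[
    [0,0,-0.505],
    [0,0,-0.505],
    [0,0,-0.505],
    [0,0,-0.505],
    [0,0,-0.505],
  ],
  travel=[
    [0.01,-0.18,0],
    [0.01,-0.18,0],
    [0.01,-0.18,0],
    [0.01,-0.18,0],
    [0.01,-0.18,0],
  ],
  claw=[88,88,88,88,88],
)

```text
clock: 34.38
position: [0.5015, -0.2918, 0.3019]
tool_rot: [0.957, 0.291, -0.0, -0.0]
wrist_force: [0.1, 0.2, 0.8]
width: 0.996
finger_force: 0.0
```

```bash
python3 st.py; cat > wt.py <<'E'
from h import *
import sys
im,d,c=grab("wrist",sys.argv[1]+".png"); np.savez(sys.argv[1]+".npz",im=im,d=d,K=c[0],R=c[1],t=c[2])
P=cloud(d,c); hsv=cv2.cvtColor(im,cv2.COLOR_RGB2HSV); H,S,V=[hsv[...,i].astype(int) for i in range(3)]
for nm,lo,hi in(("brass",14,28),("turq",80,100)):
    bm=(H>lo)&(H<hi)&(S>100)&(V>60)&(P[...,2]>.015)&(P[...,2]<.024); k,l,st,ce=cv2.connectedComponentsWithStats(bm.astype(np.uint8))
    for i in range(1,k):
        if st[i,4]>150: w=P[l==i]; print(nm,ce[i].round(),cv2.minEnclosingCircle(w[:,:2].astype(np.float32)),"z",np.median(w[:,2]).round(4))
m=(abs(P[...,2]-.1)<.003)&(np.hypot(P[...,0]-.583,P[...,1]-.0155)<.09); w=P[m]
if len(w)>500:
    from scipy.optimize import least_squares
    h=cv2.convexHull(w[:,:2].astype(np.float32))[:,0]; r=least_squares(lambda p:np.hypot(h[:,0]-p[0],h[:,1]-p[1])-.07,[.583,.0155],loss="soft_l1",f_scale=.001); print("pan",r.x.round(4),np.abs(r.fun).mean(),len(w))
E
python3 wt.py w10
```

```text
t 34.38 pos [ 0.5015 -0.2918  0.3019] yaw_y -56.18 tilt 0.06 F [0.05 0.22 0.75] T [0.008 0.091 0.031] q [ 0.19  0.67  0.46  1.73 -0.38  0.84 -0.16] w 0.996
brass [277. 182.] ((0.5044589638710022, -0.2949680685997009), 0.029640916734933853) z 0.0178
brass [276. 232.] ((0.45007213950157166, -0.33012980222702026), 0.029997574165463448) z 0.0178
brass [342. 259.] ((0.46907657384872437, -0.42732253670692444), 0.029838927090168) z 0.0177
turq [174. 205.] ((0.40816301107406616, -0.20478935539722443), 0.030026579275727272) z 0.0179
```

Emit:
move_arm(
  rot=[
    [0,0,0],
    [0,0,0],
    [0,0,0],
    [0,0,0],
    [0,0,0],
  ],
  travel=[
    [0.015,-0.016,-0.15],
    [0,0,-0.25],
    [0,0,-0.27],
    [0,0,-0.25],
    [0,0,-0.1],
  ],
  claw=[88,88,88,88,88],
)

```text
clock: 35.05
position: [0.5032, -0.2929, 0.0956]
tool_rot: [0.956, 0.292, -0.002, -0.002]
wrist_force: [-0.2, -0.7, 0.6]
width: 0.997
finger_force: 0.0
```

Emit:
move_arm(
  rot=[
    [0,0,0],
    [0,0,0],
    [0,0,0],
    [0,0,0],
    [0,0,0],
  ],
  travel=[
    [0,0,-0.05],
    [0,0,-0.05],
    [0,0,-0.04],
    [0,0,0],
    [0,0,0],
  ],
  claw=[88,88,88,88,88],
)

```text
clock: 35.67
position: [0.5049, -0.2941, 0.0711]
tool_rot: [0.956, 0.292, 0.0, 0.0]
wrist_force: [-0.4, -0.2, 0.7]
width: 1.001
finger_force: 0.0
```

```bash
python3 st.py
```

```text
t 35.67 pos [ 0.5049 -0.2941  0.0711] yaw_y -56.01 tilt 0.06 F [-0.39 -0.15  0.68] T [-0.081  0.087 -0.022] q [ 0.32  1.    0.22  1.83 -0.55  0.37 -0.02] w 1.001
```

Emit:
move_arm(
  rot=[
    [0,0,0],
    [0,0,0],
    [0,0,0],
    [0,0,0],
    [0,0,0],
  ],
  travel=[
    [0,-0.003,-0.012],
    [0,0,0],
    [0,0,0],
    [0,0,0],
    [0,0,0],
  ],
  claw=[56,56,56,56,56],
)

```text
clock: 36.3
position: [0.5044, -0.2942, 0.0681]
tool_rot: [0.956, 0.292, -0.0, -0.0]
wrist_force: [-0.7, 1.5, 1.3]
width: 0.673
finger_force: 30.0
```

Emit:
move_arm(
  rot=[
    [0,0,0],
    [0,0,0],
    [0,0,0],
    [0,0,0],
    [0,0,0],
  ],
  travel=[
    [0,0,0],
    [0,0,0.05],
    [0,0,0.15],
    [0,0,0.25],
    [0,0,0.25],
  ],
  claw=[56,56,56,56,56],
)

```text
clock: 36.92
position: [0.5045, -0.2947, 0.2096]
tool_rot: [0.956, 0.292, -0.0, 0.0]
wrist_force: [1.1, -0.4, -3.9]
width: 0.674
finger_force: 30.0
```

```bash
python3 st.py
```

```text
t 36.92 pos [ 0.5045 -0.2947  0.2096] yaw_y -56.03 tilt 0.03 F [ 1.1  -0.35 -3.86] T [-0.092  0.046 -0.061] q [ 0.23  0.8   0.38  1.79 -0.46  0.64 -0.09] w 0.674
```

Emit:
move_arm(
  rot=[
    [0,0,0],
    [0,0,0],
    [0,0,0],
    [0,0,0],
    [0,0,0],
  ],
  travel=[
    [0.05,0.22,0.1],
    [0.05,0.25,0.1],
    [0.05,0.26,0],
    [0.05,0.26,0],
    [0.05,0.23,0],
  ],
  claw=[56,56,56,56,56],
)

```text
clock: 37.55
position: [0.5549, -0.0484, 0.2485]
tool_rot: [0.956, 0.293, 0.0, -0.0]
wrist_force: [1.2, -0.3, -3.8]
width: 0.674
finger_force: 30.0
```

Emit:
move_arm(
  rot=[
    [0,0,0],
    [0,0,0],
    [0,0,0],
    [0,0,0],
    [0,0,0],
  ],
  travel=[
    [0,0,0],
    [0,0,0],
    [0,0,0],
    [0,0,0],
    [0,0,0],
  ],
  claw=[56,56,56,56,56],
)

```text
clock: 38.17
position: [0.5545, -0.0513, 0.2482]
tool_rot: [0.957, 0.292, 0.0, 0.0]
wrist_force: [0.4, -0.3, -4.1]
width: 0.671
finger_force: 30.0
```

```bash
python3 st.py; python3 wt.py w11
```

```text
t 38.17 pos [ 0.5545 -0.0513  0.2482] yaw_y -56.09 tilt 0.01 F [ 0.4  -0.34 -4.12] T [-0.019  0.168  0.026] q [-0.26  0.72  0.47  1.85 -0.5   0.69 -0.48] w 0.671
turq [310. 351.] ((0.40903615951538086, -0.20388826727867126), 0.029981359839439392) z 0.0178
pan [0.5807 0.0148] 0.00030911128696554767 27988
```

The pan centre is (0.5807, 0.0148) with a 0.3 mm fit. I'm placing the first weight.

Emit:
move_arm(
  rot=[
    [0,0,0],
    [0,0,0],
    [0,0,0],
    [0,0,0],
    [0,0,0],
  ],
  travel=[
    [0.06,0.15,0],
    [0.071,0.18,0],
    [0,0,-0.1],
    [0,0,-0.15],
    [0,0,-0.1],
  ],
  claw=[56,56,56,56,56],
)

```text
clock: 38.85
position: [0.5805, 0.0156, 0.1769]
tool_rot: [0.956, 0.292, -0.001, -0.0]
wrist_force: [0.3, -0.3, -3.6]
width: 0.671
finger_force: 30.0
```

Emit:
move_arm(
  rot=[
    [0,0,0],
    [0,0,0],
    [0,0,0],
    [0,0,0],
    [0,0,0],
  ],
  travel=[
    [0,0,0],
    [0,0,0],
    [0,0,0],
    [0,0,0],
    [0,0,0],
  ],
  claw=[56,56,56,56,56],
)

```text
clock: 39.48
position: [0.581, 0.0155, 0.1785]
tool_rot: [0.956, 0.292, 0.0, 0.0]
wrist_force: [-0.9, 0.2, -5.0]
width: 0.672
finger_force: 30.0
```

```bash
python3 st.py
```

```text
t 39.48 pos [0.581  0.0155 0.1785] yaw_y -56.02 tilt 0.04 F [-0.88  0.21 -4.99] T [ 0.002  0.106 -0.001] q [-0.34  0.85  0.41  1.82 -0.57  0.59 -0.54] w 0.672
```

Emit:
move_arm(
  rot=[
    [0,0,0],
    [0,0,0],
    [0,0,0],
    [0,0,0],
    [0,0,0],
  ],
  travel=[
    [0,-0.003,-0.03],
    [0,0,-0.018],
    [0,0,-0.004],
    [0,0,0],
    [0,0,0],
  ],
  claw=[56,56,56,56,75],
)

```text
clock: 40.1
position: [0.5813, 0.0147, 0.1679]
tool_rot: [0.956, 0.292, 0.001, 0.0]
wrist_force: [0.5, -0.9, -0.3]
width: 0.764
finger_force: 0.0
```

Emit:
move_arm(
  rot=[
    [0,0,0],
    [0,0,0],
    [0,0,0],
    [0,0,0],
    [0,0,0],
  ],
  travel=[
    [0,0,0],
    [0,0,0],
    [0,0,0.1],
    [0,0,0.25],
    [0,0,0.25],
  ],
  claw=[80,80,80,80,80],
)

```text
clock: 40.72
position: [0.5807, 0.0148, 0.2888]
tool_rot: [0.956, 0.292, -0.0, 0.0]
wrist_force: [1.5, 0.6, 0.1]
width: 0.913
finger_force: 0.0
```

```bash
python3 st.py; cat > pt.py <<'E'
from h import *
for n in("scene","side"):
    im,d,c=grab(n); P=cloud(d,c); hsv=cv2.cvtColor(im,cv2.COLOR_RGB2HSV); H,S,V=[hsv[...,i].astype(int) for i in range(3)]
    for nm,reg in(("pan",(np.hypot(P[...,0]-.583,P[...,1]-.0155)<.07)&(P[...,2]>.112)&(P[...,2]<.18)),("bench",(P[...,1]<-.25)&(P[...,2]>.013)&(P[...,2]<.026))):
        bm=(H>14)&(H<28)&(S>110)&(V>70)&reg; k,l,st,ce=cv2.connectedComponentsWithStats(bm.astype(np.uint8))
        for i in range(1,k):
            if st[i,4]>80: w=P[l==i]; w=w[w[:,2]>np.percentile(w[:,2],98)-.004]; print(n,nm,np.round(cv2.minEnclosingCircle(w[:,:2].astype(np.float32))[0],4),np.ptp(w,0).round(3),"z",np.median(w[:,2]).round(4))
E
python3 pt.py
```

```text
t 40.73 pos [0.5807 0.0148 0.2888] yaw_y -56.03 tilt 0.05 F [1.46 0.64 0.11] T [-0.048  0.022 -0.015] q [-0.41  0.71  0.54  1.74 -0.47  0.83 -0.63] w 0.913
scene pan [0.5862 0.0132] [0.055 0.054 0.006] z 0.1191
scene bench [ 0.4544 -0.3289] [0.058 0.055 0.006] z 0.0194
scene bench [ 0.4743 -0.427 ] [0.058 0.055 0.005] z 0.0188
side pan [0.5818 0.0146] [0.059 0.059 0.005] z 0.1184
side bench [ 0.4517 -0.3293] [0.059 0.059 0.005] z 0.0183
side bench [ 0.4709 -0.4266] [0.06  0.059 0.006] z 0.0182
```

Emit:
move_arm(
  rot=[
    [0,0,0],
    [0,0,0],
    [0,0,0],
    [0,0,0],
    [0,0,0],
  ],
  travel=[
    [-0.09,-0.21,0],
    [-0.09,-0.21,0],
    [-0.09,-0.21,0],
    [-0.09,-0.21,0],
    [-0.09,-0.21,0],
  ],
  claw=[88,88,88,88,88],
)

```text
clock: 41.45
position: [0.49, -0.1963, 0.2871]
tool_rot: [0.956, 0.292, -0.0, -0.0]
wrist_force: [-0.4, 0.5, 1.3]
width: 1.001
finger_force: 0.0
```

Emit:
move_arm(
  rot=[
    [0,0,0],
    [0,0,0],
    [0,0,0],
    [0,0,0],
    [0,0,0],
  ],
  travel=[
    [-0.068,-0.225,0],
    [-0.068,-0.225,0],
    [-0.067,-0.224,-0.1],
    [0,0,-0.2],
    [0,0,-0.2],
  ],
  claw=[88,88,88,88,88],
)

```text
clock: 42.08
position: [0.4498, -0.3306, 0.1862]
tool_rot: [0.957, 0.291, 0.0, 0.0]
wrist_force: [0.8, 0.8, -1.0]
width: 1.0
finger_force: 0.0
```

```bash
python3 st.py; python3 wt.py w12
```

```text
t 42.08 pos [ 0.4498 -0.3306  0.1862] yaw_y -56.11 tilt 0.03 F [ 0.75  0.77 -1.04] T [-0.004  0.095  0.001] q [ 0.35  0.8   0.35  1.89 -0.5   0.54  0.06] w 1.0
brass [272. 206.] ((0.450306236743927, -0.32962146401405334), 0.02933684177696705) z 0.0178
brass [373. 239.] ((0.46941831707954407, -0.4262896776199341), 0.029187053442001343) z 0.0176
turq [118. 165.] ((0.4081014096736908, -0.2046598196029663), 0.03005092218518257) z 0.0179
turq [246. 338.] ((0.3331960141658783, -0.3779151439666748), 0.02813609130680561) z 0.0178
```

Aligned over B. I'm descending to grip.

Emit:
move_arm(
  rot=[
    [0,0,0],
    [0,0,0],
    [0,0,0],
    [0,0,0],
    [0,0,0],
  ],
  travel=[
    [0.002,0.003,-0.2],
    [0,0,-0.2],
    [0,0,-0.12],
    [0,0,-0.06],
    [0,0,0],
  ],
  claw=[88,88,88,88,88],
)

```text
clock: 42.75
position: [0.4505, -0.3293, 0.0716]
tool_rot: [0.956, 0.292, -0.0, -0.0]
wrist_force: [0.6, 0.6, 0.6]
width: 1.0
finger_force: 0.0
```

```bash
python3 st.py
```

```text
t 42.75 pos [ 0.4505 -0.3293  0.0716] yaw_y -56.01 tilt 0.04 F [0.62 0.6  0.64] T [-0.038  0.168  0.011] q [ 0.43  0.99  0.2   1.91 -0.58  0.31  0.13] w 1.0
```

Emit:
move_arm(
  rot=[
    [0,0,0],
    [0,0,0],
    [0,0,0],
    [0,0,0],
    [0,0,0],
  ],
  travel=[
    [0,0,-0.017],
    [0,0,0],
    [0,0,0],
    [0,0,0],
    [0,0,0],
  ],
  claw=[56,56,56,56,56],
)

```text
clock: 43.38
position: [0.4508, -0.3294, 0.0689]
tool_rot: [0.956, 0.292, 0.0, 0.0]
wrist_force: [-0.2, 1.1, 5.7]
width: 0.674
finger_force: 30.0
```

Emit:
move_arm(
  rot=[
    [0,0,0],
    [0,0,0],
    [0,0,0],
    [0,0,0],
    [0,0,0],
  ],
  travel=[
    [0,0,0],
    [0,0,0.1],
    [0,0,0.25],
    [0,0,0.3],
    [0,0,0.27],
  ],
  claw=[56,56,56,56,56],
)

```text
clock: 44.0
position: [0.4503, -0.3289, 0.2536]
tool_rot: [0.956, 0.292, -0.0, -0.0]
wrist_force: [1.4, -0.5, -4.2]
width: 0.671
finger_force: 30.0
```

Emit:
move_arm(
  rot=[
    [0,0,0],
    [0,0,0],
    [0,0,0],
    [0,0,0],
    [0,0,0],
  ],
  travel=[
    [0.07,0.18,0],
    [0.085,0.225,0],
    [0.085,0.225,0],
    [0.085,0.225,0],
    [0.085,0.225,0],
  ],
  claw=[56,56,56,56,56],
)

```text
clock: 44.62
position: [0.5325, -0.1115, 0.2516]
tool_rot: [0.956, 0.292, -0.001, -0.0]
wrist_force: [0.2, -0.9, -3.5]
width: 0.675
finger_force: 30.0
```

Emit:
move_arm(
  rot=[
    [0,0,0],
    [0,0,0],
    [0,0,0],
    [0,0,0],
    [0,0,0],
  ],
  travel=[
    [0.085,0.225,0],
    [0.085,0.225,0],
    [0.07,0.19,0],
    [0,0,-0.05],
    [0,0,0],
  ],
  claw=[56,56,56,56,56],
)

```text
clock: 45.25
position: [0.5793, 0.0143, 0.241]
tool_rot: [0.956, 0.292, -0.002, -0.0]
wrist_force: [-0.3, -1.2, -3.0]
width: 0.673
finger_force: 30.0
```

```bash
python3 st.py
```

```text
t 45.25 pos [0.5793 0.0143 0.241 ] yaw_y -56.02 tilt 0.21 F [-0.33 -1.18 -3.01] T [-0.108  0.15   0.027] q [-0.4   0.77  0.52  1.79 -0.54  0.73 -0.56] w 0.673
```

Emit:
move_arm(
  rot=[
    [0,0,0],
    [0,0,0],
    [0,0,0],
    [0,0,0],
    [0,0,0],
  ],
  travel=[
    [0,0,-0.1],
    [0,0,-0.09],
    [0,0,-0.03],
    [0,0,0],
    [0,0,0],
  ],
  claw=[56,56,56,56,56],
)

```text
clock: 45.88
position: [0.581, 0.0141, 0.199]
tool_rot: [0.956, 0.292, 0.001, 0.0]
wrist_force: [0.1, -0.3, -4.0]
width: 0.667
finger_force: 30.0
```

```bash
python3 st.py
```

```text
t 45.88 pos [0.581  0.0141 0.199 ] yaw_y -56.06 tilt 0.07 F [ 0.06 -0.26 -3.97] T [-0.04   0.087  0.032] q [-0.37  0.83  0.47  1.81 -0.59  0.64 -0.52] w 0.667
```

Emit:
move_arm(
  rot=[
    [0,0,0],
    [0,0,0],
    [0,0,0],
    [0,0,0],
    [0,0,0],
  ],
  travel=[
    [0,0.003,-0.03],
    [0,0,-0.02],
    [0,0,-0.009],
    [0,0,0],
    [0,0,0],
  ],
  claw=[56,56,56,56,75],
)

```text
clock: 46.5
position: [0.5812, 0.0151, 0.1869]
tool_rot: [0.956, 0.292, 0.001, 0.0]
wrist_force: [0.1, 0.1, -0.1]
width: 0.763
finger_force: 0.0
```

Emit:
move_arm(
  rot=[
    [0,0,0],
    [0,0,0],
    [0,0,0],
    [0,0,0],
    [0,0,0],
  ],
  travel=[
    [0,0,0],
    [0,0,0],
    [0,0,0.1],
    [0,0,0.2],
    [0,0,0.25],
  ],
  claw=[80,80,80,80,80],
)

```text
clock: 47.12
position: [0.5802, 0.0153, 0.297]
tool_rot: [0.956, 0.292, -0.001, -0.0]
wrist_force: [1.4, -0.1, 0.0]
width: 0.912
finger_force: 0.0
```

```bash
python3 st.py; python3 pt.py
```

```text
t 47.12 pos [0.5802 0.0153 0.297 ] yaw_y -56.02 tilt 0.11 F [ 1.38 -0.07  0.05] T [-0.065  0.026 -0.015] q [-0.43  0.7   0.58  1.73 -0.49  0.86 -0.61] w 0.912
scene pan [0.5824 0.0139] [0.06  0.056 0.006] z 0.1367
scene bench [ 0.4731 -0.4267] [0.056 0.057 0.006] z 0.0189
side pan [0.5818 0.0144] [0.059 0.06  0.006] z 0.1364
side bench [ 0.4711 -0.4262] [0.059 0.058 0.006] z 0.0183
```

Emit:
move_arm(
  rot=[
    [0,0,0],
    [0,0,0],
    [0,0,0],
    [0,0,0],
    [0,0,0],
  ],
  travel=[
    [-0.061,-0.245,0],
    [-0.061,-0.245,0],
    [-0.061,-0.245,0],
    [-0.061,-0.245,0],
    [-0.061,-0.245,0],
  ],
  claw=[88,88,88,88,88],
)

```text
clock: 47.85
position: [0.519, -0.2311, 0.296]
tool_rot: [0.956, 0.292, -0.0, -0.0]
wrist_force: [0.7, 0.5, 0.5]
width: 0.999
finger_force: 0.0
```

Emit:
move_arm(
  rot=[
    [0,0,0],
    [0,0,0],
    [0,0,0],
    [0,0,0],
    [0,0,0],
  ],
  travel=[
    [-0.061,-0.245,0],
    [-0.061,-0.245,0],
    [-0.061,-0.245,-0.1],
    [-0.061,-0.245,-0.2],
    [0,0,-0.25],
  ],
  claw=[88,88,88,88,88],
)

```text
clock: 48.48
position: [0.4685, -0.4302, 0.1872]
tool_rot: [0.957, 0.289, -0.001, 0.003]
wrist_force: [0.9, 0.6, 0.3]
width: 1.0
finger_force: 0.0
```

```bash
python3 st.py; python3 wt.py w13
```

```text
t 48.48 pos [ 0.4685 -0.4302  0.1872] yaw_y -56.42 tilt 0.37 F [0.86 0.56 0.3 ] T [-0.008  0.097 -0.046] q [ 0.45  0.89  0.42  1.65 -0.5   0.71  0.13] w 1.0
brass [269. 203.] ((0.4699611961841583, -0.42640429735183716), 0.02926705963909626) z 0.0178
turq [ 13. 121.] ((0.4102131426334381, -0.2108849585056305), 0.028945306316018105) z 0.0179
turq [126. 269.] ((0.34574374556541443, -0.3557318449020386), 0.022158920764923096) z 0.0177
```

Emit:
move_arm(
  rot=[
    [0,0,0],
    [0,0,0],
    [0,0,0],
    [0,0,0],
    [0,0,0],
  ],
  travel=[
    [0,0,-0.2],
    [0,0,-0.2],
    [0,0,-0.12],
    [0,0,-0.05],
    [0,0,0],
  ],
  claw=[88,88,88,88,88],
)

```text
clock: 49.15
position: [0.4714, -0.424, 0.0738]
tool_rot: [0.956, 0.292, -0.0, -0.0]
wrist_force: [-0.3, 0.2, -0.3]
width: 0.995
finger_force: 0.0
```

```bash
python3 st.py
```

```text
t 49.15 pos [ 0.4714 -0.424   0.0738] yaw_y -55.99 tilt 0.03 F [-0.35  0.18 -0.29] T [-0.028  0.126 -0.013] q [ 0.49  1.05  0.31  1.67 -0.57  0.51  0.18] w 0.995
```

Emit:
move_arm(
  rot=[
    [0,0,0],
    [0,0,0],
    [0,0,0],
    [0,0,0],
    [0,0,0],
  ],
  travel=[
    [-0.008,-0.012,-0.027],
    [0,0,0],
    [0,0,0],
    [0,0,0],
    [0,0,0],
  ],
  claw=[88,88,56,56,56],
)

```text
clock: 49.78
position: [0.4697, -0.4267, 0.0685]
tool_rot: [0.956, 0.292, 0.0, 0.0]
wrist_force: [0.4, -0.1, -1.0]
width: 0.679
finger_force: 0.1
```

Emit:
move_arm(
  rot=[
    [0,0,0],
    [0,0,0],
    [0,0,0],
    [0,0,0],
    [0,0,0],
  ],
  travel=[
    [0,0,0],
    [0,0,0],
    [0,0,0.25],
    [0,0,0.3],
    [0,0,0.3],
  ],
  claw=[56,56,56,56,56],
)

```text
clock: 50.4
position: [0.4691, -0.4259, 0.239]
tool_rot: [0.956, 0.292, -0.001, -0.001]
wrist_force: [0.7, -0.8, -4.1]
width: 0.669
finger_force: 30.0
```

Emit:
move_arm(
  rot=[
    [0,0,0],
    [0,0,0],
    [0,0,0],
    [0,0,0],
    [0,0,0],
  ],
  travel=[
    [0.05,0.2,0.1],
    [0.061,0.245,0],
    [0.061,0.245,0],
    [0.061,0.245,0],
    [0.061,0.245,0],
  ],
  claw=[56,56,56,56,56],
)

```text
clock: 51.02
position: [0.5281, -0.1886, 0.2577]
tool_rot: [0.956, 0.292, -0.001, -0.001]
wrist_force: [1.1, -0.1, -3.7]
width: 0.674
finger_force: 30.0
```

Emit:
move_arm(
  rot=[
    [0,0,0],
    [0,0,0],
    [0,0,0],
    [0,0,0],
    [0,0,0],
  ],
  travel=[
    [0.061,0.245,0],
    [0.061,0.245,0],
    [0.061,0.245,0],
    [0.061,0.245,0],
    [0,0,0],
  ],
  claw=[56,56,56,56,56],
)

```text
clock: 51.65
position: [0.5774, 0.0121, 0.2567]
tool_rot: [0.955, 0.297, -0.0, -0.002]
wrist_force: [-0.8, 0.1, -3.9]
width: 0.674
finger_force: 30.0
```

```bash
python3 st.py
```

```text
t 51.65 pos [0.5774 0.0121 0.2567] yaw_y -55.45 tilt 0.27 F [-0.75  0.08 -3.9 ] T [-0.112  0.167  0.02 ] q [-0.41  0.75  0.55  1.78 -0.55  0.77 -0.54] w 0.674
```

Emit:
move_arm(
  rot=[
    [0,0,0],
    [0,0,0],
    [0,0,0],
    [0,0,0],
    [0,0,0],
  ],
  travel=[
    [0.01,0.005,-0.08],
    [0,0,-0.09],
    [0,0,-0.04],
    [0,0,0],
    [0,0,0],
  ],
  claw=[56,56,56,56,56],
)

```text
clock: 52.28
position: [0.5794, 0.0056, 0.2167]
tool_rot: [0.956, 0.292, 0.0, 0.0]
wrist_force: [1.5, -0.6, -4.6]
width: 0.67
finger_force: 30.0
```

```bash
python3 st.py
```

```text
t 52.27 pos [0.5794 0.0056 0.2167] yaw_y -56.07 tilt 0.05 F [ 1.46 -0.59 -4.6 ] T [-0.089  0.132  0.016] q [-0.37  0.81  0.51  1.81 -0.59  0.68 -0.5 ] w 0.67
```

Emit:
move_arm(
  rot=[
    [0,0,0],
    [0,0,0],
    [0,0,0],
    [0,0,0],
    [0,0,0],
  ],
  travel=[
    [0.007,0.047,0],
    [0,0,0],
    [0,0,-0.02],
    [0,0,0],
    [0,0,0],
  ],
  claw=[56,56,56,56,56],
)

```text
clock: 52.9
position: [0.5806, 0.0155, 0.2123]
tool_rot: [0.956, 0.292, -0.0, 0.0]
wrist_force: [-0.8, 0.7, -4.0]
width: 0.669
finger_force: 30.0
```

```bash
python3 st.py
```

```text
t 52.9 pos [0.5806 0.0155 0.2123] yaw_y -56.04 tilt 0.02 F [-0.77  0.71 -3.95] T [-0.088  0.008 -0.002] q [-0.39  0.82  0.51  1.81 -0.6   0.68 -0.51] w 0.669
```

Emit:
move_arm(
  rot=[
    [0,0,0],
    [0,0,0],
    [0,0,0],
    [0,0,0],
    [0,0,0],
  ],
  travel=[
    [0,-0.002,-0.02],
    [0,0,-0.014],
    [0,0,-0.005],
    [0,0,0],
    [0,0,0],
  ],
  claw=[56,56,56,56,75],
)

```text
clock: 53.52
position: [0.5811, 0.0152, 0.2049]
tool_rot: [0.956, 0.292, 0.001, 0.0]
wrist_force: [0.8, 0.6, 0.2]
width: 0.765
finger_force: 0.0
```

Emit:
move_arm(
  rot=[
    [0,0,0],
    [0,0,0],
    [0,0,0],
    [0,0,0],
    [0,0,0],
  ],
  travel=[
    [0,0,0],
    [0,0,0],
    [0,0,0.1],
    [0,0,0.2],
    [0,0,0.25],
  ],
  claw=[80,80,80,80,80],
)

```text
clock: 54.15
position: [0.5801, 0.0154, 0.3152]
tool_rot: [0.956, 0.292, -0.001, -0.0]
wrist_force: [1.5, 0.2, 0.5]
width: 0.909
finger_force: 0.0
```

```bash
python3 st.py; python3 pt.py; python3 - <<'E'
from h import *
im,d,c=grab("side","end.png")
E
```

```text
t 54.15 pos [0.5801 0.0154 0.3152] yaw_y -56.03 tilt 0.1 F [1.46 0.21 0.45] T [-0.018  0.092 -0.026] q [-0.45  0.69  0.62  1.71 -0.49  0.9  -0.6 ] w 0.909
scene pan [0.5828 0.016 ] [0.06  0.057 0.005] z 0.1545
side pan [0.5814 0.0132] [0.06  0.06  0.005] z 0.1544
```

View pics/end.png

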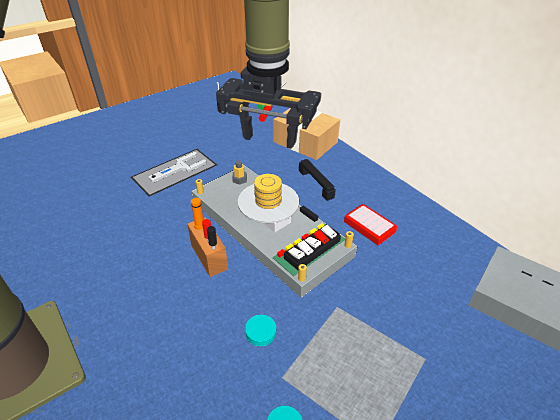

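The picture shows the three weights stacked on the pan at (267,190), the spanner on its mat at (175,170), and the stylus in its block at (197,215). No brass weights remain on the pad, and the gripper is clear. I'm handing in.

```bash
python3 -c "
from h import *
print(ctrl.job_done())"
```

```text
the job is handed in; nothing more can be done
None
```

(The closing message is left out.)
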